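Lay out the kit for a heat-sink rework

ROBOT

A 6-joint arm with a two-finger parallel gripper is mounted at the origin on a cart in front of the work surface, level with it; the furniture and walls round the work are solid. World frame = base frame: x ahead of the robot, y to its left, z up, the work surface at z = 0. Lengths are in m, angles in rad, forces in N, time in s.
With the tool pointing down it reaches from about 0.225 to 0.875 m from the base axis. Payload 3.4 kg.
Tool frame: the origin (TCP) lies at the very end of the fingers, on their centre line; the grasp point (between the pads) lies 19 mm behind it (manip.hold_point_z is the distance from the TCP to the grasp point, in m); z points along the fingers, y is the line along which they close (so a half turn about z gives the same grasp; the last joint's range is limited). The gripper opens to 85 mm and grips with 20 to 120 N. Pads are 22 mm wide; open, the fingers measure 114 mm over their backs; the gripper's body (76 mm by 85 mm) begins 54 mm behind the grasp point. The pads swing forward as they close: fully open they stand 13 mm farther back than shut.
Start: joints at [-1.423, 0.276, 1.505, -0, 1.361, -0.121], TCP at [0.153, -0.554, 0.231] pointing down, gripper open.
Joint ranges: [-2.89, 2.89], [-0.75, 2.08], [0.22, 2.7], [-1.18, 4.32], [0.11, 2.71], [-2.7, 2.7]. Speed limits (rad/s): [2.57, 2.57, 3.14, 3.14, 3.14, 3.14].

INTERFACE

Orientations are given as a unit quaternion [w, x, y, z].
In Python, from rig import readout, viewer, order, manip gives the robot as it stands. The module is installed in compiled form; this text tells all that it offers.
- The arm moves only by the tool send_rows, never from a script. Its arguments are lists of equal length, an entry for each row: "xyz": the shift along the world's x, y, z in m, a list of three; "delta_rot": the turn, a rotation vector about the world's x, y, z in degrees, a list of three. In form: {"xyz": [[tx, ty, tz], ...], "delta_rot": [[wx, wy, wz], ...]}. A call has 1 to 12 rows; each row shifts and turns the commanded pose from where the row before left it; what a row does not reach is not made up. A row lasts 1/10 s, in which the tool goes at most 50 mm and 8.59 degrees, less where a joint would pass 70% of its speed; a pose out of reach is approached as far as the arm can. A call with a gripper value outside its range is refused whole. "gripper" is the finger opening in m, from 0 to 0.0854, set as the call begins (left out, the last holds). The fingers move at their own pace and stop on an object; "force" is the grip in N (left out, the last holds). Time passes only in rows, so rows that do not move let the fingers close. It gives the time, the measured TCP pose, the force, the opening and the grip force at its end, in the units of the state.
- readout.get_state(): the state, without advancing time (a new reading comes with each control period).
- viewer.get_image(name): name is "scene" or "top" or "wrist"; returns a dict with "color" (384x512x3 uint8, red, green, blue), "depth" (384x512 float32, m along the optical axis (not along the pixel's ray), 0 where there is no reading), "K" (3x3 intrinsics, pixels), "camera_from_world" (4x4, takes a point from world to camera coordinates). Camera axes: x right, y up, looking along -z (the intrinsics and any distortion apply to the point x, -y, -z); pixel columns grow to the right and rows downward; lengths in m; the calibration is good to about 2 mm. The wrist camera is an equidistant fisheye: a pixel r from the principal point sees the ray r / f radians off the axis. A picture is of the moment at which its call begins.
- order.sign_off(): hands the job in; it is judged then, once.
The state is a dict: "clock": time; "qpos": joint angles; "qd": joint speeds; "effort": joint torques, N m; "position": TCP position; "ee_rot": TCP orientation; "contact_force": force on the tool from outside, world axes, zero at the start; "moment": the same for the moment, N m; "width": finger opening in m; "gripper_force": force on a finger pad.
Only numpy, scipy, OpenCV 4.12 (cv2) and the standard library are available. Lean on these libraries where they do the work, as an engineer would, in place of code of your own. Each camera call takes 0.05 s, during which the arm holds its last target. There are 200 camera calls.

TASK

Lay out the kit for the next heat-sink job: draw the clear acrylic block sideways out of the mouth of its grey sheet-metal garage and lay it flat on the bench midway between the two round nozzle stands, in line with them, with its long sides facing the stands, and set the black finned heat sink squarely in the middle of its top, fins up. Stand the widest of the three square-footed nozzles upright in the middle of the left-hand stand and the narrowest one upright in the middle of the right-hand stand (left and right as the robot sees them). Leave the middle-sized nozzle and the brass weight where they are.

Things in the scene. Friction and masses are not known exactly. Their poses are not given: they have to be found in the camera images.
- acrylic_block: Loose clear, greyish-white acrylic spacer block, 50 (x) x 85 (y) x 30 (z) mm, about 0.11 kg, plain box. Origin in the centre of its underside, z up. At the start it stands on the bench with its far end under the roof of the garage and about 46 to 52 mm of its length sticking out of the mouth.
- garage: Small grey sheet-metal garage, fixed to the bench, open only at the front (its mouth) and without a floor; a roof prevents lifting the block out. Origin on the bench surface in the middle of the mouth; its x axis points horizontally into the garage, so the block is drawn out along its -x, which points roughly to the robot's right. Inside 54 mm wide, 33 mm high and 42 mm deep; walls and roof 3 mm, outside 60 mm wide and 36 mm high; a 3 mm high screw tab behind it, 21 mm long.
- heat_sink: Loose black finned heat sink, 40 x 40 x 14 mm, loose on the bench with its fins up: base 3 mm thick, fins along its x axis over the whole 40 mm. Origin in the centre of its underside, z up.
- nozzle_wide: Widest of three loose plain metal hot-air nozzles: square foot 36 x 36 mm, 18 mm high, tapering (z = 18 to 26 mm) to a round neck 28 mm in diameter, 48 mm high in all, about 0.04 kg. Origin in the centre of its underside, z up, x and y square to the sides of the foot.
- nozzle_medium: Middle-sized nozzle of the same form: square foot 30 x 30 mm, 48 mm high. Stays where it is. Origin in the centre of its underside.
- nozzle_narrow: Narrowest nozzle of the same form: square foot 24 x 24 mm, 18 mm high, round neck 20 mm in diameter, 48 mm high in all, about 0.04 kg. Origin in the centre of its underside, z up, x and y square to the sides of the foot.
- stand_left: Left-hand (+y) nozzle stand: flat aluminium disc, 64 mm in diameter, 10 mm high, fixed to the bench, with a ring of engraved marks. Origin in the centre of its underside, on the bench. Its y axis lies along the line of the two stands: the other stand is 200 mm away along its -y.
- stand_right: Right-hand (-y) nozzle stand, the same disc, 64 mm in diameter and 10 mm high, fixed. Origin in the centre of its underside; axes parallel to those of stand_left.
- brass_weight: Loose brass weight, 34 x 50 x 28 mm, on the bench behind the stands. Stays where it is. Origin in the centre of its underside.
Not all that is in view belongs to the job. What is shaped like the nozzle_narrow but brown or red is not meant. What is shaped like the heat_sink but turquoise is not meant.

How it is judged:
By the outcome, as a careful person would: the job done as asked, in the order asked, and still so for the second after the job is handed in, with the robot touching nothing.
It also fails if it takes over 96 s, if anything falls off the work surface, if the arm or the gripper's body presses on something with over 40 N, if the wrist force passes 120 N, or if a joint passes its speed limit or range.

## Working session

There is one attempt and no reset: what is moved stays moved. The work goes in short steps, Python scripts to look and compute and a tool call to move; the robot and the scene stay as the last step left them, time stands still between calls to the robot, and variables do not carry over. Pictures are saved under pics/ and viewed, at most 14 in all, crops included, and the job is handed in when it is done.

Besides the shell and the picture viewer there is one more tool, called after "Emit:" as a command line: name --argument value ..., lists and objects as JSON in quotes. send_rows: Moves the arm, as the interface text tells. Its arguments: {"type":"object","properties":{"xyz":{"type":"array"},"delta_rot":{"type":"array"},"gripper":{"type":"number"},"force":{"type":"number"}},"required":["xyz","delta_rot"]}

```bash
mkdir -p pics
cat > h.py <<'E'
import numpy as np, cv2, pickle
from rig import readout, viewer, order, manip
def grab(n):
    d=viewer.get_image(n); pickle.dump(d,open(f'{n}.pkl','wb')); return d
def load(n): return pickle.load(open(f'{n}.pkl','rb'))
def ray(d,u,v,fish=False):
    K=d['K'];x=(u-K[0,2])/K[0,0];y=(v-K[1,2])/K[1,1]
    if fish:
        r=np.hypot(x,y);s=np.sin(r)/r if r>1e-9 else 1.;c=np.array([x*s,-y*s,-np.cos(r)])
    else: c=np.array([x,-y,-1.])
    M=np.linalg.inv(d['camera_from_world']);return M[:3,3],M[:3,:3]@c
def onz(d,u,v,z,fish=False):
    o,r=ray(d,u,v,fish);return o+r*(z-o[2])/r[2]
def cloud(d):  # pinhole depth -> world
    v,u=np.mgrid[:384,:512];K=d['K'];D=d['depth']
    c=np.stack([(u-K[0,2])/K[0,0]*D,-(v-K[1,2])/K[1,1]*D,-D,np.ones_like(D)],-1)
    return (c@np.linalg.inv(d['camera_from_world']).T)[...,:3]
def save(img,n,s=1): cv2.imwrite(f'pics/{n}.png',cv2.resize(img[...,::-1],None,fx=s,fy=s,interpolation=cv2.INTER_CUBIC))
E
python3 - <<'E'
from h import *
for n in ['scene','top']:
    d=grab(n); save(d['color'],n+'0',1.55); print(n,d['K'].tolist(),np.linalg.inv(d['camera_from_world']).round(3).tolist(),(d['depth']>0).mean())
s=readout.get_state();print({k:np.round(v,3).tolist() for k,v in s.items()},manip.hold_point_z)
E
```

```text
scene [[453.3867749541066, 0.0, 253.47410247989876], [0.0, 453.3867749541066, 182.95154669050527], [0.0, 0.0, 1.0]] [[-0.789, 0.327, -0.52, 0.114], [-0.614, -0.438, 0.656, 0.445], [-0.013, 0.837, 0.546, 0.546], [0.0, 0.0, 0.0, 1.0]] 0.9959259033203125
top [[382.09834002021313, 0.0, 258.29240286225485], [0.0, 382.09834002021313, 189.26616439534482], [0.0, 0.0, 1.0]] [[-0.01, 0.999, -0.051, 0.545], [-0.999, -0.008, 0.038, -0.169], [0.037, 0.051, 0.998, 0.903], [0.0, 0.0, 0.0, 1.0]] 0.9960072835286459
{'clock': 0.1, 'qpos': [-1.423, 0.277, 1.506, -0.0, 1.361, -0.121], 'qd': [0.0, -0.003, -0.005, 0.0, 0.001, -0.001], 'effort': [0.001, -41.77, -24.64, -0.0, 0.006, 0.0], 'position': [0.153, -0.554, 0.231], 'ee_rot': [-0.001, 0.991, 0.134, -0.0], 'contact_force': [0.88, 0.374, 0.427], 'moment': [-0.031, 0.014, 0.001], 'gripper_force': 0.0, 'width': 0.085} 0.0187
```

View pics/top0.png

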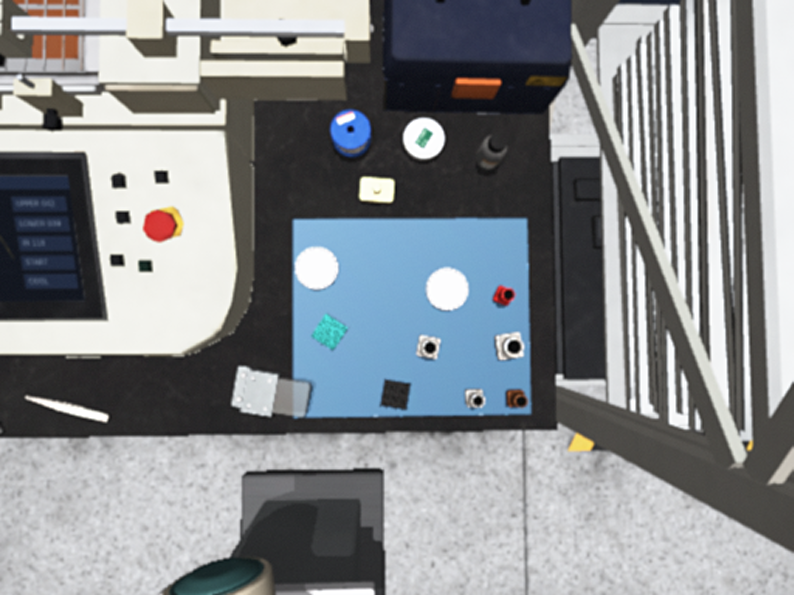

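View pics/scene0.png

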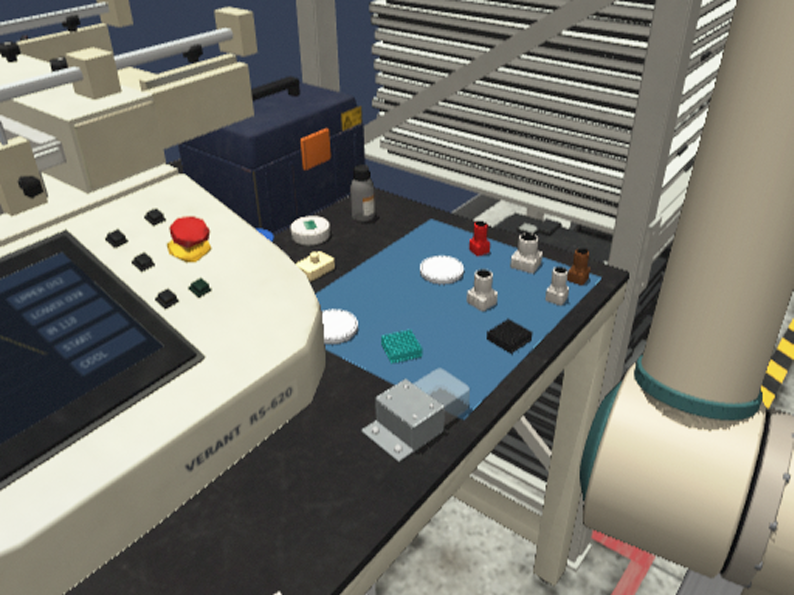

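The top view (794 px wide) shows the stands at (316,268) and (447,289), the garage at (255,391) with the block's end at (295,397), and the heat sink at (395,394). The wide nozzle is at (510,346), the medium at (428,347), the narrow at (475,399) and the brass weight at (377,190). The scene view confirms this: the block sticks out to the right of the garage, and the red and brown nozzles and the turquoise sink are decoys.

Run:
```python
from h import *
d=load('top');P=cloud(d);Z=P[...,2];C=d['color'].astype(int);mx=C.max(-1);mn=C.min(-1)
def comps(m,name,zt=None,mina=15):
    n,l,st,ce=cv2.connectedComponentsWithStats(m.astype('uint8'))
    for i in range(1,n):
        if st[i,4]<mina: continue
        v,u=np.nonzero(l==i);z=zt if zt is not None else np.median(Z[l==i])
        w=np.array([onz(d,a,b,z)[:2] for a,b in zip(u,v)],np.float32)
        r=cv2.minAreaRect(w*1000)
        print(name,ce[i].round(1),st[i,4],'z',np.percentile(Z[l==i],[5,50,95]).round(4),'c',w.mean(0).round(4),'rect',np.round(r[0],1),np.round(r[1],1),round(r[2],1))
roi=np.zeros(Z.shape,bool);roi[140:272,140:345]=1
comps(roi&(mn>215)&(Z<.016),'white',.010,200)
comps(roi&(Z>.006)&(Z<.12),'tall')
comps(roi&(mx<60)&(P[...,1]<-.12),'dark',.014,100)
print(Z[225:240,190:260].mean())
# block / garage pixels
for v in range(232,272,3): print(v,' '.join('%3d'%(z*1000) for z in Z[v,145:206:3]))
save(d['color'][220:280,140:350],'crop1',3.8)
```

```text
white [203.8 172.4] 574 z [0.0073 0.0104 0.0129] c [ 0.6311 -0.0762] rect [630.9 -76.6] [60.4 58.6] 89.7
white [288.3 186.1] 561 z [0.0077 0.0104 0.0128] c [ 0.5975 -0.2735] rect [ 597.8 -273. ] [61.3 61.2] 89.5
tall [157.  180.3] 513 z [0.0653 0.0933 0.1171] c [0.6071 0.0131] rect [607.1  14.4] [ 31.4 172.6] 77.4
tall [204.  172.8] 576 z [0.0078 0.0104 0.0129] c [ 0.6301 -0.0767] rect [629.7 -76.7] [60.4 60.9] 89.7
tall [288.2 186.2] 572 z [0.0078 0.0104 0.0128] c [ 0.5971 -0.2733] rect [ 597.7 -272.9] [61.3 61.2] 89.5
tall [325.  190.4] 126 z [0.0139 0.042  0.0493] c [ 0.5851 -0.3533] rect [ 585.  -353.9] [27.5 25.5] 65.7
tall [212.  210.6] 16 z [0.0066 0.0141 0.0162] c [ 0.542  -0.0952] rect [542.8 -95.3] [25.   5.7] 55.8
tall [209.7 218.4] 47 z [0.007  0.0133 0.017 ] c [ 0.5238 -0.0897] rect [524.2 -89.2] [38.5 15.3] 55.8
tall [328.2 223.1] 260 z [0.0129 0.0362 0.0501] c [ 0.5109 -0.3606] rect [ 511.  -361.2] [35.6 39.3] 7.2
tall [276.  223.7] 172 z [0.0162 0.0456 0.0498] c [ 0.5113 -0.2405] rect [ 511.4 -240.5] [29.5 28.9] 78.1
tall [176.7 254.2] 1114 z [0.0187 0.033  0.0379] c 
[... 1347 characters left out ...]
   0   0   0   3   3  35  34  34  35  35  39  30  28  29  27  30  28  28  29  -1   0
253   0  -2   3   7  35  36  36  33  37  35  37  33  30  30  30  31  28  32  29  -3  -1
256  -1   0   5   6  36  35  35  36  36  36  35  32  30  29  31  30  30  29  18   1   2
259   1   0   5   5  38  34  37  33  35  36  37  31  31  28  31  28  31  29   5   1  -1
262   2  -2   0   2  35  35  34  37  35  37  34  29  28  28  27  27  30  30   0   0   0
265   1   1   0   4  36  34  36  32  34  34  33  32  29  32  29  29  30  28   3   1   0
268   0   0   1   0   0   0  -1   1   0   1   0  -1   2   2   0  31  31   1   1   2   0
271   0  -1  -1   0  -2   3  -1   1   0   1  -2   0   0  -1  -1   0  -1   0   0  -2  -1
```

View pics/crop1.png

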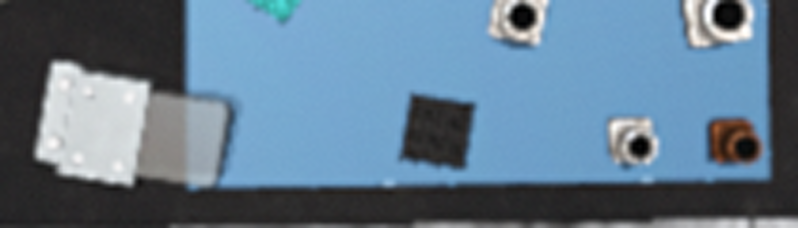

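The crop shows the block's free end running from (235,97) to (218,187) and the garage mouth from (150,85) to (135,185). The heat sink is centred near (438,132).

Run:
```python
from h import *
d=load('top')
f=lambda x,y,z:onz(d,140+x/3.8-.37,220+y/3.8-.37,z)[:2]
a,b=f(235,97,.03),f(218,187,.03);m,n=f(150,85,.036),f(135,185,.036)
print('end',a,b,np.linalg.norm(a-b),'mouth',m,n,np.linalg.norm(m-n))
print('mids',(a+b)/2,(m+n)/2)
for q in [(a,b),(m,n)]: e=q[0]-q[1];print(np.degrees(np.arctan2(e[1],e[0])))
hs=np.array([f(*p,.012) for p in [(411,94),(475,101),(466,167),(402,160)]]);print('hs',hs.mean(0),cv2.minAreaRect((hs*1e3).astype(np.float32)))
```

```text
end [ 0.46424515 -0.0725101 ] [ 0.41139852 -0.06234616] 0.053815162725603806 mouth [ 0.47251716 -0.02334483] [ 0.41425893 -0.01461554] 0.05890858569136059
mids [ 0.43782183 -0.06742813] [ 0.44338804 -0.01898019]
-10.886700027045054
-8.521679039860311
hs [ 0.44061948 -0.19382862] ((440.63018798828125, -193.85540771484375), (39.28805160522461, 41.14392852783203), 81.67674255371094)
```

Emit:
send_rows --xyz '[[0.025, 0.04, 0], [0.025, 0.045, 0], [0.025, 0.045, 0], [0.025, 0.045, 0], [0.025, 0.045, -0.01], [0.025, 0.045, -0.01], [0.025, 0.045, -0.01], [0.025, 0.045, -0.01], [0.025, 0.045, -0.01], [0.025, 0.045, -0.01], [0.017, 0.045, 0], [0, 0, 0]]' --delta_rot '[[0, 0, 6], [0, 0, 6], [0, 0, 6], [0, 0, 6], [0, 0, 6], [0, 0, 6], [0, 0, 6], [0, 0, 6], [0, 0, 6], [0, 0, 6], [0, 0, 5], [0, 0, 0]]'

```text
clock: 1.3
position: [0.4113, -0.0753, 0.1735]
ee_rot: [-0.001, 0.761, 0.649, 0.001]
contact_force: [-0.5, 0.0, -0.1]
width: 0.0853
gripper_force: 0.0
```

Run:
```python
from h import *
d=grab('wrist'); save(d['color'],'w1',1.55);print(d['K'].tolist(),np.linalg.inv(d['camera_from_world']).round(3).tolist())
```

```text
[[297.3186396354542, 0.0, 255.0293857333052], [0.0, 297.3186396354542, 190.92294722160648], [0.0, 0.0, 1.0]] [[0.988, 0.151, 0.046, 0.422], [-0.158, 0.948, 0.278, -0.004], [-0.001, -0.282, 0.959, 0.317], [0.0, 0.0, 0.0, 1.0]]
```

View pics/w1.png

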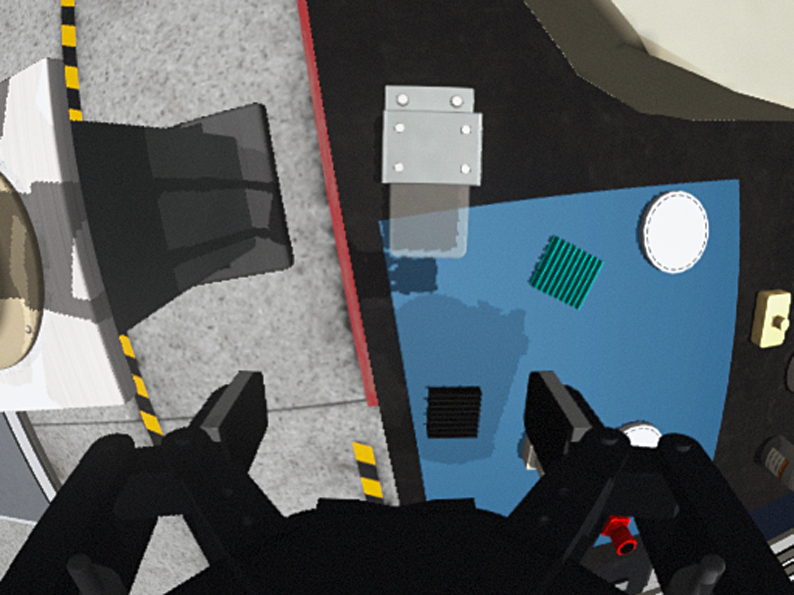

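The wrist view (794 px wide) shows the garage mouth at y≈185, x 382–481, and the block's free end at y≈257, x 391–466. The black sink is at (454,412) with its fins horizontal, and the left stand is at (674,231).

Run:
```python
from h import *
d=load('wrist')
f=lambda x,y,z:onz(d,x/1.55-.18,y/1.55-.18,z,True)[:2]
for n,x,y,z in [('endL',388.5,257,.03),('endR',467.5,257,.03),('sideL',389,190,.03),('sideR',469.5,190,.03),('mL',382,185,.036),('mR',481.5,185,.036),('std',674,231.5,.01)]: print(n,f(x,y,z).round(4))
hs=np.array([f(*p,.013) for p in [(427.5,387),(481,387),(478,437.5),(427,437.5)]]);print('hs',hs.mean(0),cv2.minAreaRect((hs*1e3).astype(np.float32)))
```

```text
endL [ 0.4081 -0.0611]
endR [ 0.458  -0.0689]
sideL [ 0.4152 -0.0192]
sideR [ 0.4648 -0.0266]
mL [ 0.4117 -0.0152]
mR [ 0.4718 -0.024 ]
std [ 0.6254 -0.0759]
hs [ 0.43679538 -0.19153091] ((436.8602294921875, -191.65899658203125), (47.42424774169922, 40.64189147949219), 82.16825866699219)
```

Emit:
send_rows --xyz '[[0.0135, 0.0135, -0.03], [0.0132, 0.0138, -0.03], [0, 0, -0.0335], [0, 0, 0]]' --delta_rot '[[0, 0, 0], [0, 0, 0], [0, 0, 0], [0, 0, 0]]'

```text
clock: 1.75
position: [0.4336, -0.0537, 0.0774]
ee_rot: [-0.004, 0.764, 0.645, -0.003]
contact_force: [0.2, 0.2, 0.2]
width: 0.0851
gripper_force: 0.0
```

Run:
```python
from h import *
d=grab('wrist'); save(d['color'],'w2',1.55);s=readout.get_state();print(s['position'],s['ee_rot'])
```

```text
[ 0.43518242 -0.05420569  0.07925572] [-0.00211889  0.7643588   0.64478532 -0.00173782]
```

View pics/w2.png

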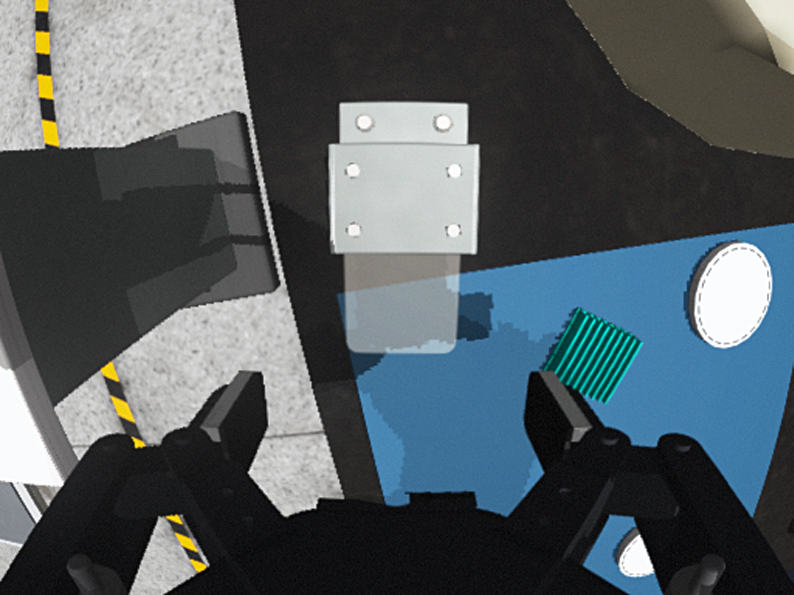

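The block's end is at y≈352, x 344–457, with its sides 347–459 at y≈270. The garage mouth is at y≈252, and the finger tips straddle x≈396.

Run:
```python
from h import *
d=load('wrist')
f=lambda x,y,z:onz(d,x/1.55-.18,y/1.55-.18,z,True)[:2]
for n,x,y,z in [('endL',344,352.5,.03),('endR',457.5,352.5,.03),('sideL',345,258,.03),('sideR',460.5,258,.03),('mL',331.5,253,.036),('mR',476.5,253.5,.036),('std',732,295,.01)]: print(n,f(x,y,z).round(4))
T=d['camera_from_world'];K=d['K']
c=(T@np.r_[0.43518,-.0542,.0793,1])[:3];x=np.array([c[0],-c[1],-c[2]]);r=np.hypot(x[0],x[1]);t=np.arctan2(r,x[2])
print('tcp px',(K[:2,2]+K[0,0]*t*x[:2]/r)*1.55, 'cam',np.linalg.inv(T)[:3,3])
```

```text
endL [ 0.4075 -0.0604]
endR [ 0.4582 -0.0689]
sideL [ 0.4167 -0.0178]
sideR [ 0.465  -0.0259]
mL [ 0.4125 -0.0137]
mR [ 0.4713 -0.0237]
std [ 0.6261 -0.0753]
tcp px [402.33697808 381.31174607] cam [0.44630107 0.01744053 0.22068092]
```

Emit:
send_rows --xyz '[[0.001, 0.002, -0.03], [0.001, 0.002, -0.025], [0, 0, -0.01], [0, 0, 0], [0, 0, 0]]' --delta_rot '[[0, 0, 0], [0, 0, 0], [0, 0, 0], [0, 0, 0], [0, 0, 0]]'

```text
clock: 2.3
position: [0.4403, -0.0504, 0.0169]
ee_rot: [0.001, 0.764, 0.645, 0.001]
contact_force: [0.4, 0.9, 0.2]
width: 0.0853
gripper_force: 0.0
```

Emit:
send_rows --xyz '[[-0.002, 0.002, -0.007], [0, 0, -0.006], [0, 0, 0], [0, 0, 0]]' --delta_rot '[[0, 0, 0], [0, 0, 0], [0, 0, 0], [0, 0, 0]]'

```text
clock: 2.7
position: [0.4372, -0.0475, 0.0026]
ee_rot: [-0.0, 0.764, 0.646, -0.0]
contact_force: [0.5, -0.6, -0.7]
width: 0.0851
gripper_force: 0.0
```

Emit:
send_rows --xyz '[[0, 0, 0], [0, 0, 0], [0, 0, 0], [0, 0, 0], [0, 0, 0], [0, 0, 0], [0, 0, 0], [0, 0, 0]]' --delta_rot '[[0, 0, 0], [0, 0, 0], [0, 0, 0], [0, 0, 0], [0, 0, 0], [0, 0, 0], [0, 0, 0], [0, 0, 0]]' --gripper 0.044 --force 30

```text
clock: 3.5
position: [0.4375, -0.0476, 0.0028]
ee_rot: [0.0, 0.764, 0.645, 0.0]
contact_force: [-0.3, 0.0, 6.3]
width: 0.0493
gripper_force: 32.2
```

Emit:
send_rows --xyz '[[0, 0, 0.001], [-0.0016, -0.0099, 0], [-0.0016, -0.0099, 0], [-0.0016, -0.0099, 0], [-0.0016, -0.0099, 0], [-0.0016, -0.0099, 0], [-0.0016, -0.0099, 0], [0, 0, 0]]' --delta_rot '[[0, 0, 0], [0, 0, 0], [0, 0, 0], [0, 0, 0], [0, 0, 0], [0, 0, 0], [0, 0, 0], [0, 0, 0]]'

```text
clock: 4.3
position: [0.4278, -0.1084, 0.0036]
ee_rot: [0.0, 0.764, 0.645, 0.0]
contact_force: [0.9, 0.1, -0.9]
width: 0.0494
gripper_force: 31.5
```

Emit:
send_rows --xyz '[[0, 0, 0.02], [0, 0, 0.02], [0.016, -0.006, 0.02], [0.016, -0.006, 0], [0.016, -0.006, 0], [0.016, -0.006, 0], [0.016, -0.006, 0], [0.016, -0.006, 0], [0.016, -0.006, 0], [0.016, -0.006, 0], [0.016, -0.006, 0], [0.018, -0.008, 0]]' --delta_rot '[[0, 0, 0], [0, 0, -8], [0, 0, -8], [0, 0, -8], [0, 0, -8], [0, 0, -8], [0, 0, -8], [0, 0, -8], [0, 0, -8], [0, 0, -8], [0, 0, -8], [0, 0, -8]]'

```text
clock: 5.5
position: [0.5897, -0.1685, 0.0633]
ee_rot: [-0.0, 0.998, -0.069, -0.001]
contact_force: [0.6, -0.2, -1.0]
width: 0.0494
gripper_force: 31.8
```

Emit:
send_rows --xyz '[[0, 0, 0], [0, 0, 0]]' --delta_rot '[[0, 0, -2], [0, 0, 0]]'

```text
clock: 5.7
position: [0.5897, -0.1688, 0.0631]
ee_rot: [-0.0, 0.997, -0.084, -0.001]
contact_force: [-0.2, 0.4, -1.7]
width: 0.0496
gripper_force: 31.8
```

Run:
```python
from h import *
d=grab('top'); save(d['color'][150:240,180:320],'t2',5)
d=grab('wrist'); save(d['color'],'w3',1.55);s=readout.get_state();print(s['position'],s['ee_rot'],s['width'])
q=s['ee_rot'];print(2*np.degrees(np.arctan2(q[2],q[1])))
```

```text
[ 0.588986   -0.16844362  0.06320544] [-2.63568202e-04  9.96535422e-01 -8.31658315e-02 -7.26021492e-04] 0.049483391189997304
-9.541125391821085
```

View pics/w3.png

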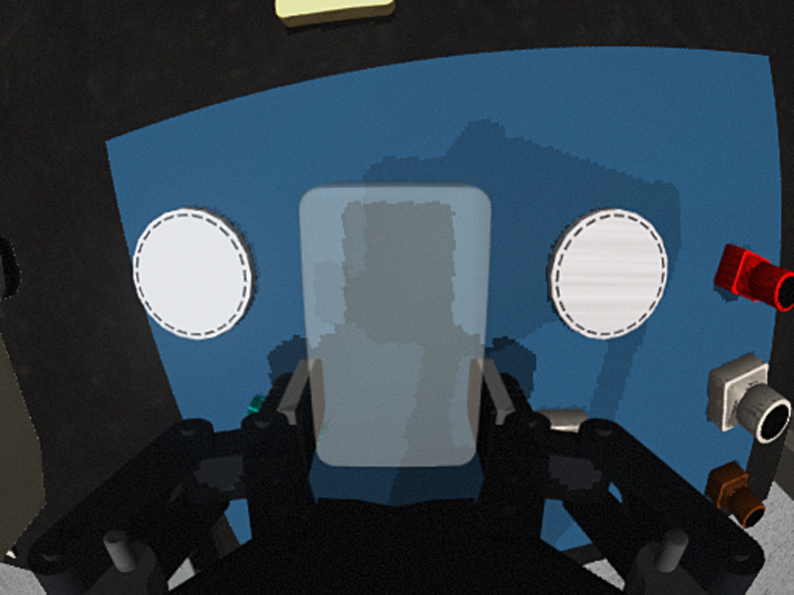

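The stands are at (192,274) and (608,274), and the held block's top spans x 300–490 at y≈188 and 315–475 at y≈466. The block is well aligned with them.

Run:
```python
from h import *
d=load('wrist');C=d['color'].astype(int)
T=d['camera_from_world'];K=d['K']
s=readout.get_state()
def prj(p):
    c=(T@np.r_[p,1])[:3];x=np.array([c[0],-c[1],-c[2]]);r=np.hypot(x[0],x[1]);t=np.arctan2(r,x[2]);return K[:2,2]+K[0,0]*t*x[:2]/r
print('tcp px*1.55',prj(s['position'])*1.55)
for off in (0,6):
    f=lambda x,y,z:onz(d,(x+off)/1.55-.18,y/1.55-.18,z,True)[:2]
    tops=np.array([f(*p,.0904) for p in [(299,187),(491,187),(477,466),(315,466)]])
    L=f(192,274,.01);R=f(608,274,.01)
    print(off,'blk',tops.mean(0),cv2.minAreaRect((tops*1e3).astype(np.float32)),'L',L,'R',R,'mid',(L+R)/2,np.linalg.norm(L-R),np.degrees(np.arctan2(*(L-R)[::-1])))
```

```text
tcp px*1.55 [394.49950665 377.18672416]
0 blk [ 0.61260019 -0.17269359] ((612.58056640625, -172.83103942871094), (51.008636474609375, 84.64849853515625), 80.4729232788086) L [ 0.62871349 -0.07850814] R [ 0.59638139 -0.27159411] mid [ 0.61254744 -0.17505112] 0.19577424119801412 80.49405751348569
6 blk [ 0.6123093  -0.17441823] ((612.2952270507812, -174.9234161376953), (51.0205192565918, 84.78726196289062), 80.23829650878906) L [ 0.62814122 -0.08165056] R [ 0.59588495 -0.27484726] mid [ 0.61201308 -0.17824891] 0.19587095520922967 80.52128156237247
```

View pics/t2.png

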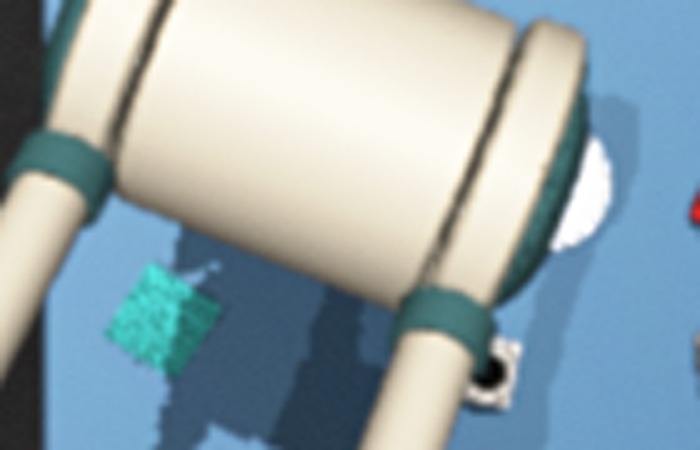

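Emit:
send_rows --xyz '[[0.0005, -0.0023, -0.02], [0, 0, -0.02], [0, 0, -0.012], [0, 0, -0.006], [0, 0, -0.002], [0, 0, -0.001], [0, 0, 0], [0, 0, 0]]' --delta_rot '[[0, 0, 0], [0, 0, 0], [0, 0, 0], [0, 0, 0], [0, 0, 0], [0, 0, 0], [0, 0, 0], [0, 0, 0]]'

```text
clock: 6.6
position: [0.5907, -0.1714, 0.0033]
ee_rot: [0.0, 0.996, -0.084, 0.001]
contact_force: [0.1, -0.1, -0.6]
width: 0.0493
gripper_force: 31.8
```

Emit:
send_rows --xyz '[[0, 0, -0.0005], [0, 0, 0], [0, 0, 0], [0, 0, 0], [0, 0, 0], [0, 0, 0.015], [0, 0, 0.03], [0, 0, 0.05], [0, 0, 0.03], [0, 0, 0], [0, 0, 0], [0, 0, 0]]' --delta_rot '[[0, 0, 0], [0, 0, 0], [0, 0, 0], [0, 0, 0], [0, 0, 0], [0, 0, 0], [0, 0, 0], [0, 0, 0], [0, 0, 0], [0, 0, 0], [0, 0, 0], [0, 0, 0]]' --gripper 0.07

```text
clock: 7.8
position: [0.5891, -0.1708, 0.1257]
ee_rot: [-0.0, 0.996, -0.084, -0.001]
contact_force: [-0.7, -0.0, -0.6]
width: 0.07
gripper_force: 0.0
```

Run:
```python
from h import *
d=grab('wrist'); save(d['color'],'w4',1.55);s=readout.get_state();print(s['position'],s['width'])
```

```text
[ 0.58897594 -0.17072463  0.12535201] 0.06994402168383318
```

View pics/w4.png

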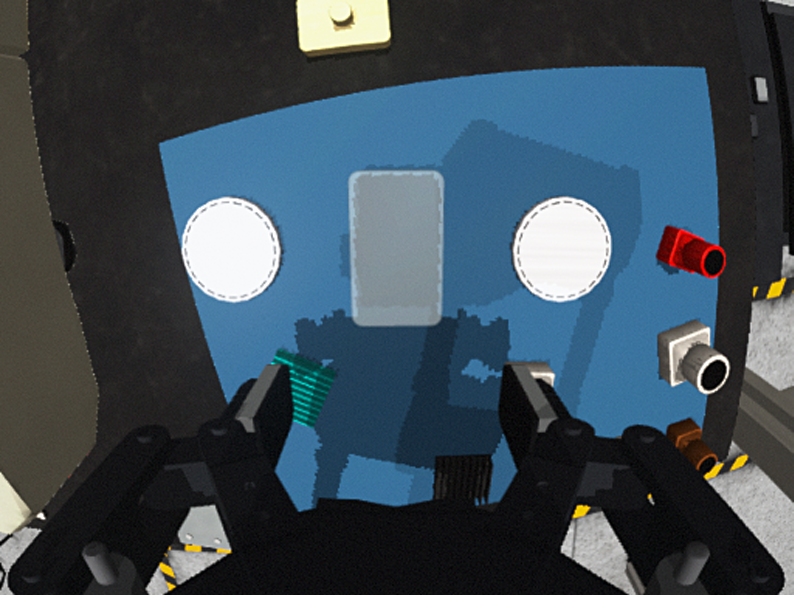

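The stands are at (231,249) and (561,249). The block's top spans x 349–443 and y 171–326, so its centre is (396,248).

Run:
```python
from h import *
d=load('wrist')
f=lambda x,y,z:onz(d,x/1.55-.18,y/1.55-.18,z,True)[:2]
tops=np.array([f(*p,.03) for p in [(348.5,170.5),(443.5,170.5),(442,326.5),(350.5,326.5)]])
C=d['color'].min(-1)>190;n,l,st,ce=cv2.connectedComponentsWithStats(C.astype('uint8'))
S=[]
for i in range(1,n):
    if 1500<st[i,4]<6000 and st[i,3]>50:
        c,_=cv2.findContours((l==i).astype('uint8'),0,1);w=np.array([onz(d,*p,.01,True)[:2] for p in c[0][:,0]],np.float32)*1e3
        e=cv2.fitEllipse(w);print(ce[i]*1.55,e);S.append(e[0])
S=np.array(S)/1e3;print('blk',tops.mean(0),cv2.minAreaRect((tops*1e3).astype(np.float32)),'mid',S.mean(0),np.degrees(np.arctan2(*(S[0]-S[1])[::-1])))
```

```text
[230.17572588 249.08495161] ((628.2559204101562, -76.44602966308594), (62.57404327392578, 62.820369720458984), 63.09071731567383)
[561.66136722 248.75175245] ((595.1485595703125, -273.7823486328125), (62.36083984375, 62.825477600097656), 101.6326675415039)
blk [ 0.61391495 -0.17544257] ((613.9032592773438, -175.51358032226562), (50.74958801269531, 84.9599838256836), 80.42181396484375) mid [ 0.61170224 -0.17511419] 80.4761113840248
```

Emit:
send_rows --xyz '[[-0.0125, -0.001, 0], [-0.0125, -0.002, 0], [-0.0125, -0.002, 0], [-0.0125, -0.002, 0], [-0.0125, -0.002, 0], [-0.0125, -0.002, 0], [-0.0125, -0.002, 0], [-0.0125, -0.002, 0], [-0.0125, -0.002, 0], [-0.0125, -0.002, 0], [-0.0125, -0.002, 0], [-0.0125, -0.002, 0]]' --delta_rot '[[0, 0, 7.5], [0, 0, 7.5], [0, 0, 7.5], [0, 0, 7.5], [0, 0, 7.5], [0, 0, 7.5], [0, 0, 7.5], [0, 0, 7.5], [0, 0, 7.5], [0, 0, 7.5], [0, 0, 7.5], [0, 0, 7.5]]'

```text
clock: 9.05
position: [0.4388, -0.1938, 0.1256]
ee_rot: [-0.002, 0.762, 0.648, -0.0]
contact_force: [-0.3, 0.8, 0.1]
width: 0.0702
gripper_force: 0.0
```

Emit:
send_rows --xyz '[[0, 0, 0], [0, 0, 0], [0, 0, 0]]' --delta_rot '[[0, 0, 0], [0, 0, 0], [0, 0, 0]]'

```text
clock: 9.35
position: [0.4407, -0.1942, 0.1267]
ee_rot: [-0.0, 0.764, 0.645, 0.0]
contact_force: [-0.2, 0.1, 0.3]
width: 0.0701
gripper_force: 0.0
```

Run:
```python
from h import *
d=grab('wrist'); save(d['color'],'w5',1.55);s=readout.get_state();print(s['position'],s['width']);q=s['ee_rot'];print(2*np.degrees(np.arctan2(q[2],q[1])))
```

```text
[ 0.44074229 -0.1942064   0.12680918] 0.07050818708320591
80.33337997971118
```

View pics/w5.png

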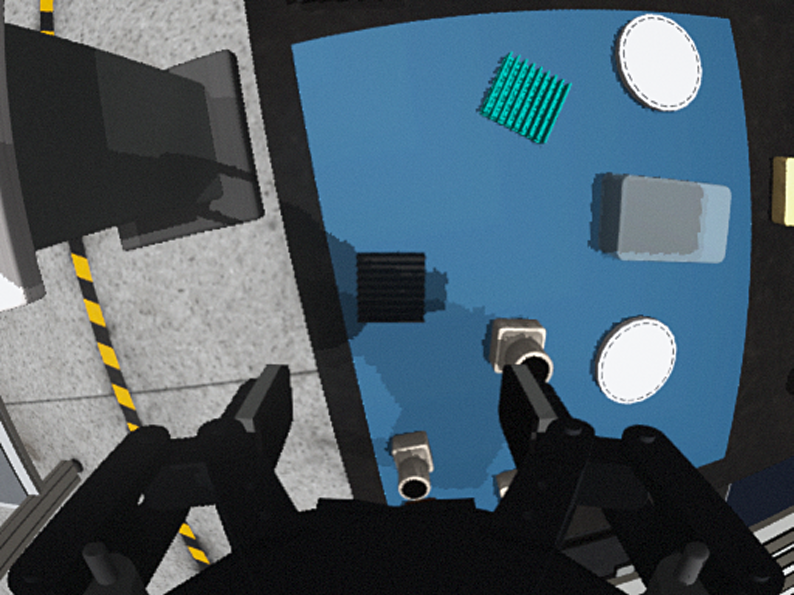

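The heat sink is at x 357–425, y 253–322, square to the tool with its fins running along the closing line. Checking block against stands in the top view as well.

Run:
```python
from h import *
d=load('wrist')
f=lambda x,y,z:onz(d,x/1.55-.18,y/1.55-.18,z,True)[:2]
hs=np.array([f(*p,.014) for p in [(356.5,252.5),(424.5,252.5),(425.5,322.5),(357.5,322.5)]]);print('hs',hs.mean(0),cv2.minAreaRect((hs*1e3).astype(np.float32)))
w=grab('top');d=w;save(w['color'][150:225,170:330],'t3',5)
P=cloud(d);Z=P[...,2]
u0,v0=np.mgrid[:512,:384]
m=(Z>.02)&(Z<.042);m[:150]=0;m[225:]=0;m[:,:215]=0;m[:,275:]=0
n,l,st,ce=cv2.connectedComponentsWithStats(m.astype('uint8'));i=1+st[1:,4].argmax();v,u=np.nonzero(l==i)
b=np.array([onz(d,a,c,.03)[:2] for a,c in zip(u,v)],np.float32);print('blk',b.mean(0),cv2.minAreaRect(b*1e3))
C=(d['color'].min(-1)>215)&(Z<.016)&(Z>0);C[:140]=0;C[225:]=0
n,l,st,ce=cv2.connectedComponentsWithStats(C.astype('uint8'))
for i in range(1,n):
    if st[i,4]>300:
        c,_=cv2.findContours((l==i).astype('uint8'),0,1);q=np.array([onz(d,*p,.01)[:2] for p in c[0][:,0]],np.float32)*1e3;print(st[i],cv2.fitEllipse(q))
```

```text
hs [ 0.43746162 -0.19261215] ((437.6841125488281, -192.63926696777344), (42.05989074707031, 40.20939254760742), 80.3381118774414)
blk [ 0.61595154 -0.17535742] ((615.86865234375, -175.34825134277344), (49.7772216796875, 84.84403228759766), 80.468017578125)
[191 160  27  26 572] ((631.00244140625, -76.26009368896484), (60.33629608154297, 61.42824172973633), 173.93899536132812)
[275 173  27  27 557] ((597.5107421875, -273.5089416503906), (60.551551818847656, 61.00252151489258), 103.81655883789062)
```

View pics/t3.png

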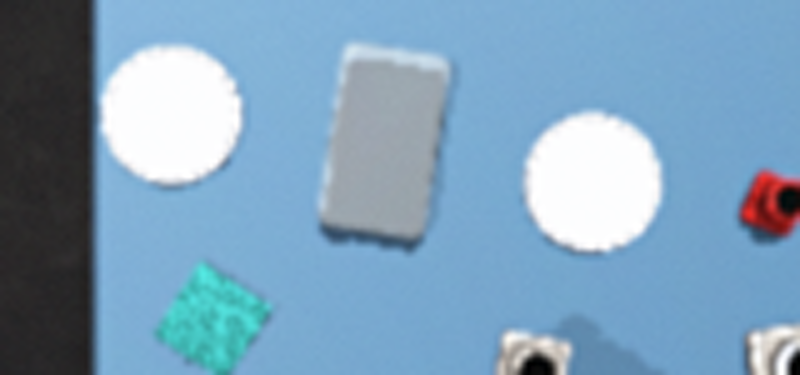

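Emit:
send_rows --xyz '[[0.014, 0.002, 0], [0.014, 0.002, 0], [0.014, 0.002, 0], [0.014, 0.002, 0], [0.014, 0.002, 0], [0.014, 0.002, 0], [0.014, 0.002, 0], [0.014, 0.002, 0], [0.014, 0.002, 0], [0.014, 0.001, 0], [0.014, 0.001, 0], [0.005, 0.001, 0]]' --delta_rot '[[0, 0, -7.5], [0, 0, -7.5], [0, 0, -7.5], [0, 0, -7.5], [0, 0, -7.5], [0, 0, -7.5], [0, 0, -7.5], [0, 0, -7.5], [0, 0, -7.5], [0, 0, -7.5], [0, 0, -7.5], [0, 0, -7.5]]'

```text
clock: 10.65
position: [0.6011, -0.173, 0.1268]
ee_rot: [0.0, 0.996, -0.086, 0.001]
contact_force: [-0.1, 0.7, 0.1]
width: 0.0699
gripper_force: 0.0
```

Emit:
send_rows --xyz '[[0, 0, -0.04], [0, 0, -0.04], [0, 0, -0.03], [0, 0, 0], [0, 0, 0]]' --delta_rot '[[0, 0, 0], [0, 0, 0], [0, 0, 0], [0, 0, 0], [0, 0, 0]]'

```text
clock: 11.15
position: [0.5996, -0.1732, 0.017]
ee_rot: [-0.0, 0.996, -0.084, -0.0]
contact_force: [0.3, 0.7, 0.5]
width: 0.07
gripper_force: 0.0
```

Emit:
send_rows --xyz '[[0, 0, -0.007], [0, 0, -0.005], [0, 0, 0], [0, 0, 0]]' --delta_rot '[[0, 0, 0], [0, 0, 0], [0, 0, 0], [0, 0, 0]]'

```text
clock: 11.55
position: [0.5994, -0.1733, 0.0057]
ee_rot: [0.0, 0.996, -0.084, 0.0]
contact_force: [-0.7, 0.0, -0.0]
width: 0.0703
gripper_force: 0.0
```

Emit:
send_rows --xyz '[[0, 0, 0], [0, 0, 0], [0, 0, 0], [0, 0, 0], [0, 0, 0], [0, 0, 0]]' --delta_rot '[[0, 0, 0], [0, 0, 0], [0, 0, 0], [0, 0, 0], [0, 0, 0], [0, 0, 0]]' --gripper 0.044 --force 25

```text
clock: 12.15
position: [0.5995, -0.1733, 0.0057]
ee_rot: [0.0, 0.996, -0.084, 0.0]
contact_force: [-0.4, -0.3, 5.5]
width: 0.0498
gripper_force: 27.8
```

Emit:
send_rows --xyz '[[-0.001, 0.0002, 0], [-0.001, 0.0003, 0], [0, 0, 0], [0, 0, 0]]' --delta_rot '[[0, 0, 0], [0, 0, 0], [0, 0, 0], [0, 0, 0]]'

```text
clock: 12.55
position: [0.5985, -0.1733, 0.0057]
ee_rot: [0.0, 0.996, -0.084, 0.001]
contact_force: [3.6, -0.8, 5.0]
width: 0.0496
gripper_force: 27.8
```

Emit:
send_rows --xyz '[[0, 0, 0], [0, 0, 0], [0, 0, 0], [0, 0, 0], [0, 0, 0.015], [0, 0, 0.03], [0, 0, 0.04], [0, 0, 0.037], [0, 0, 0], [0, 0, 0]]' --delta_rot '[[0, 0, 0], [0, 0, 0], [0, 0, 0], [0, 0, 0], [0, 0, 0], [0, 0, 0], [0, 0, 0], [0, 0, 0], [0, 0, 0], [0, 0, 0]]' --gripper 0.07

```text
clock: 13.55
position: [0.5973, -0.1728, 0.1279]
ee_rot: [0.0, 0.996, -0.084, 0.001]
contact_force: [0.1, -0.5, 0.0]
width: 0.0701
gripper_force: 0.0
```

Emit:
send_rows --xyz '[[-0.014, -0.002, 0], [-0.014, -0.002, 0], [-0.014, -0.002, 0], [-0.014, -0.002, 0], [-0.014, -0.002, 0], [-0.014, -0.002, 0], [-0.014, -0.002, 0], [-0.014, -0.002, 0], [-0.014, -0.001, 0], [-0.014, -0.001, 0], [-0.014, -0.001, 0], [-0.004, -0.001, 0]]' --delta_rot '[[0, 0, 7.5], [0, 0, 7.5], [0, 0, 7.5], [0, 0, 7.5], [0, 0, 7.5], [0, 0, 7.5], [0, 0, 7.5], [0, 0, 7.5], [0, 0, 7.5], [0, 0, 7.5], [0, 0, 7.5], [0, 0, 7.5]]'

```text
clock: 14.75
position: [0.436, -0.1915, 0.1251]
ee_rot: [-0.003, 0.762, 0.647, -0.001]
contact_force: [0.5, 0.6, -0.4]
width: 0.07
gripper_force: 0.0
```

Emit:
send_rows --xyz '[[0, 0, -0.04], [0, 0, -0.04], [0, 0, -0.03], [0, 0, 0], [0, 0, 0]]' --delta_rot '[[0, 0, 0], [0, 0, 0], [0, 0, 0], [0, 0, 0], [0, 0, 0]]' --gripper 0.06

```text
clock: 15.25
position: [0.4381, -0.1921, 0.0162]
ee_rot: [-0.002, 0.764, 0.645, -0.001]
contact_force: [-0.0, -1.1, -0.5]
width: 0.0599
gripper_force: 0.0
```

```bash
cat > chk.py <<'E'
from h import *
def chk():
    d=grab('top');Z=cloud(d)[...,2]
    m=(Z>.02)&(Z<.042);m[:150]=0;m[225:]=0;m[:,:215]=0;m[:,275:]=0
    n,l,st,ce=cv2.connectedComponentsWithStats(m.astype('uint8'));i=1+st[1:,4].argmax();v,u=np.nonzero(l==i)
    b=np.array([onz(d,a,c,.03)[:2] for a,c in zip(u,v)],np.float32);print('blk',b.mean(0),cv2.minAreaRect(b*1e3))
    return d
E
python3 - <<'E'
from chk import *
chk();d=grab('wrist');s=readout.get_state();print(s['position'],s['width'])
save(d['color'],'w6',1.55)
E
```

```text
blk [ 0.6149125  -0.17563295] ((614.9177856445312, -175.68946838378906), (49.705772399902344, 84.99748992919922), 80.69219970703125)
[ 0.43991101 -0.19318286  0.01798128] 0.05996146360412647
```

View pics/w6.png

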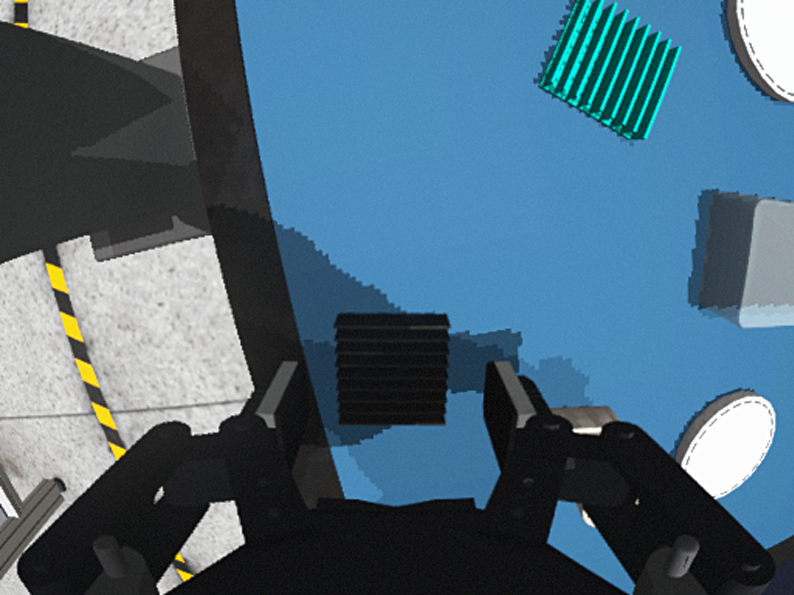

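The sink is centred between the fingers: its top is x 334–449, y 315 (far edge) to ~415, with the near face down to 425. The finger tips are at x≈300 and 487.

Run:
```python
from h import *
d=load('wrist')
f=lambda x,y,z:onz(d,x/1.55-.18,y/1.55-.18,z,True)[:2]
for p in [(334,314),(450,314),(446,415),(339,415)]: print(f(*p,.014))
for p in [(447,424),(339,424)]: print('near base',f(*p,.0))
s=readout.get_state();print(s['position'])
```

```text
[ 0.42174299 -0.16707636]
[ 0.46037278 -0.1735858 ]
[ 0.45406536 -0.21265731]
[ 0.41500224 -0.20612463]
near base [ 0.4542845  -0.22579665]
near base [ 0.41063426 -0.21849197]
[ 0.43991101 -0.19318286  0.01798128]
```

Emit:
send_rows --xyz '[[0, 0.0015, -0.007], [0, 0, -0.006], [0, 0, -0.002], [0, 0, 0], [0, 0, 0]]' --delta_rot '[[0, 0, 0], [0, 0, 0], [0, 0, 0], [0, 0, 0], [0, 0, 0]]'

```text
clock: 15.85
position: [0.4392, -0.1913, 0.0022]
ee_rot: [0.0, 0.764, 0.645, 0.0]
contact_force: [0.9, 0.0, 0.6]
width: 0.0599
gripper_force: 0.0
```

Emit:
send_rows --xyz '[[0, 0, 0], [0, 0, 0], [0, 0, 0], [0, 0, 0], [0, 0, 0], [0, 0, 0]]' --delta_rot '[[0, 0, 0], [0, 0, 0], [0, 0, 0], [0, 0, 0], [0, 0, 0], [0, 0, 0]]' --gripper 0.034 --force 25

```text
clock: 16.45
position: [0.4393, -0.1913, 0.0024]
ee_rot: [0.0, 0.764, 0.645, 0.0]
contact_force: [-1.1, 1.0, 5.2]
width: 0.0391
gripper_force: 25.5
```

Emit:
send_rows --xyz '[[0, 0, 0.03], [0, 0, 0.04], [0.02, 0.002, 0.03], [0.025, 0.002, 0], [0.025, 0.002, 0], [0.025, 0.002, 0], [0.025, 0.002, 0], [0.025, 0.002, 0], [0.02, 0.002, 0], [0.0097, 0.0017, 0], [0, 0, 0], [0, 0, 0]]' --delta_rot '[[0, 0, 0], [0, 0, 0], [0, 0, 0], [0, 0, 0], [0, 0, 0], [0, 0, 0], [0, 0, 0], [0, 0, 0], [0, 0, 0], [0, 0, 0], [0, 0, 0], [0, 0, 0]]'

```text
clock: 17.65
position: [0.6127, -0.1753, 0.1015]
ee_rot: [-0.001, 0.764, 0.646, -0.001]
contact_force: [0.1, -0.1, -0.0]
width: 0.0392
gripper_force: 25.8
```

Emit:
send_rows --xyz '[[0, 0, 0], [0, 0, 0]]' --delta_rot '[[0, 0, 0], [0, 0, 0]]'

```text
clock: 17.85
position: [0.6129, -0.1756, 0.1023]
ee_rot: [-0.0, 0.764, 0.645, -0.0]
contact_force: [0.8, -0.3, -0.5]
width: 0.0389
gripper_force: 25.8
```

Run:
```python
from h import *
d=grab('wrist');s=readout.get_state();print(s['position'],s['width'])
save(d['color'],'w7',1.55)
```

```text
[ 0.61309768 -0.17567094  0.10234065] 0.03915295048731866
```

View pics/w7.png

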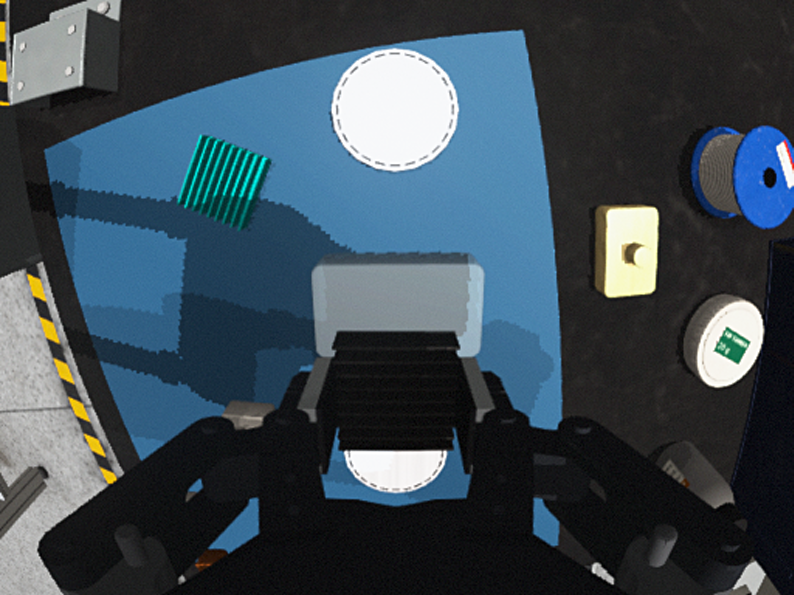

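The block's top is at y 265–356, x 313–484. The held sink's far base edge is at y≈332, x 336–457, its far fin top at y≈350, and its near edge at y≈450.

Run:
```python
from h import *
d=load('wrist')
f=lambda x,y,z:onz(d,x/1.55-.18,y/1.55-.18,z,True)[:2]
e=np.array([.168,.986]);g=np.array([.986,-.168]);s=readout.get_state()['position'][:2]
def pr(n,p): p=p-s;print(n,'along e %.1f along g %.1f mm'%(p@e*1e3,p@g*1e3))
print('cam',np.linalg.inv(d['camera_from_world'])[:3,3])
for n,a,z in [('blk far L',(312,265),.03),('blk far R',(485,265),.03),('blk near L',(315,356.5),.03),('blk near R',(481.5,356.5),.03),('far base L',(336,331.5),.0999),('far base R',(457,331.5),.0999),('far top L',(329,350),.1139),('far top R',(462.5,350),.1139),('near top L',(338,450),.1139),('near top R',(454,450),.1139)]: pr(n,f(*a,z))
c=d['color'][:,255].astype(int);print([(v*1.55,c[v].tolist()) for v in range(205,300,2)][:48])
```

```text
cam [ 0.62429137 -0.10422354  0.2455482 ]
blk far L along e 24.0 along g -41.5 mm
blk far R along e 24.1 along g 42.3 mm
blk near L along e -24.3 along g -42.6 mm
blk near R along e -24.2 along g 43.4 mm
far base L along e 16.5 along g -21.3 mm
far base R along e 16.5 along g 19.9 mm
far top L along e 15.6 along g -21.8 mm
far top R along e 15.7 along g 19.9 mm
near top L along e -22.6 along g -21.0 mm
near top R along e -22.5 along g 19.3 mm
[(317.75, [135, 144, 151]), (320.85, [133, 144, 147]), (323.95, [132, 147, 150]), (327.05, [133, 147, 152]), (330.15000000000003, [86, 98, 99]), (333.25, [11, 14, 14]), (336.35, [20, 19, 16]), (339.45, [15, 14, 17]), (342.55, [23, 22, 22]), (345.65000000000003, [19, 18, 18]), (348.75, [24, 25, 22]), (351.85, [16, 14, 16]), (354.95, [18, 15, 19]), (358.05, [16, 15, 15]), (361.15000000000003, [23, 21, 22]), (364.25, [18, 19, 21]), (367.35, [10, 12, 14]), (370.45, [14, 13, 12]), (373.55, [12, 14, 13]), (376.65000000000003, [25, 20, 21]), (379.75, [13, 15, 15]), (382.85, [17, 15, 13]), (385.95, [13, 15, 17]), (389.05, [18, 15, 18]), (392.15000000000003, [20, 19, 15]), (395.25, [9, 13, 13]), (398.35, [11, 13, 7]), (401.45, [18, 20, 20]), (404.55, [10, 13, 12]), (407.65000000000003, [14, 14, 17]), (410.75, [16, 17, 18]), (413.85, [12, 8, 10]), (416.95, [14, 16, 15]), (420.05, [12, 11, 8]), (423.15000000000003, [13, 11, 10]), (426.25, [21, 21, 22]), (429.35, [13, 13, 15]), (432.45, [12, 8, 14]), (435.55, [17, 17, 20]), (438.65000000000003, [21, 21, 20]), (441.75, [11, 11, 9]), (444.85, [5, 9, 7]), (447.95, [10, 9, 10]), (451.05, [219, 214, 215]), (454.15000000000003, [243, 241, 240]), (457.25, [243, 240, 240]), (460.35, [242, 240, 240]), (463.45, [243, 241, 240])]
```

Emit:
send_rows --xyz '[[0.0016, 0.0028, -0.02], [0, 0, -0.02], [0, 0, -0.015], [0, 0, -0.008], [0, 0, -0.004], [0, 0, -0.002], [0, 0, 0], [0, 0, 0]]' --delta_rot '[[0, 0, 0], [0, 0, 0], [0, 0, 0], [0, 0, 0], [0, 0, 0], [0, 0, 0], [0, 0, 0], [0, 0, 0]]'

```text
clock: 18.7
position: [0.6159, -0.173, 0.0338]
ee_rot: [0.001, 0.764, 0.645, 0.0]
contact_force: [0.0, -0.2, -0.8]
width: 0.039
gripper_force: 25.8
```

Emit:
send_rows --xyz '[[-0.001, 0, -0.0008], [0, 0, -0.0005], [0, 0, 0], [0, 0, 0]]' --delta_rot '[[0, 0, 0], [0, 0, 0], [0, 0, 0], [0, 0, 0]]'

```text
clock: 19.1
position: [0.6146, -0.1728, 0.0325]
ee_rot: [0.0, 0.764, 0.645, 0.0]
contact_force: [-1.1, -0.1, 4.6]
width: 0.0385
gripper_force: 26.2
```

Emit:
send_rows --xyz '[[0, 0, 0], [0, 0, 0], [0, 0, 0], [0, 0, 0], [0, 0, 0.01], [0, 0, 0.03], [0, 0, 0.04], [0, 0, 0.02], [0, 0, 0], [0, 0, 0], [0, 0, 0]]' --delta_rot '[[0, 0, 0], [0, 0, 0], [0, 0, 0], [0, 0, 0], [0, 0, 0], [0, 0, 0], [0, 0, 0], [0, 0, 0], [0, 0, 0], [0, 0, 0], [0, 0, 0]]' --gripper 0.06

```text
clock: 20.2
position: [0.6134, -0.1723, 0.1305]
ee_rot: [-0.001, 0.764, 0.645, -0.001]
contact_force: [-0.7, -1.2, -1.1]
width: 0.0601
gripper_force: 0.0
```

Run:
```python
from h import *
d=grab('wrist');s=readout.get_state();print(s['position'],s['width'])
save(d['color'],'w8',1.55)
```

```text
[ 0.61337833 -0.17229976  0.13024898] 0.059563471324527634
```

View pics/w8.png

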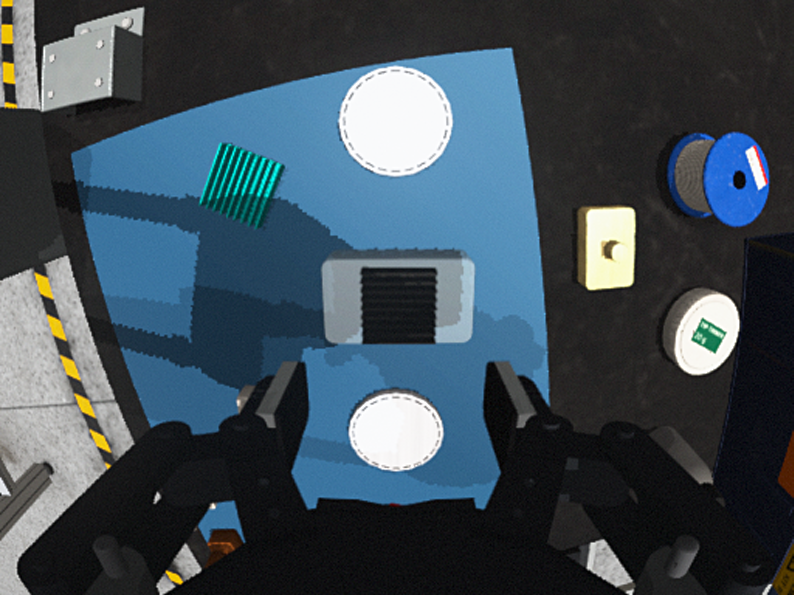

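The sink sits at x 361–437, against the block's 322–476 (centres equal). Its far base edge is at y≈267 and its near fin top at ≈343, with the block's top at 259–344.

Run:
```python
from h import *
d=load('wrist')
f=lambda x,y,z:onz(d,x/1.55-.18,y/1.55-.18,z,True)[:2]
e=np.array([.168,.986]);g=np.array([.986,-.168]);s=readout.get_state()['position'][:2]
for n,a,z in [('blk far',(399,259),.03),('blk near',(399,344.5),.03),('sink far base',(399,267),.03),('near fin top',(399,343.5),.044),('bL',(322,302),.03),('bR',(476,302),.03),('sL',(361,302),.044),('sR',(437,302),.044)]:
    p=f(*a,z)-s;print(n,'e %.1f g %.1f'%(p@e*1e3,p@g*1e3))
c=d['color'][155:235,257].astype(int).sum(-1);print(list(zip((np.arange(155,235)*1.55).round(),c))[5:75])
```

```text
blk far e 20.8 g 0.8
blk near e -28.9 g 1.0
sink far base e 16.4 g 0.8
near fin top e -22.5 g 0.9
bL e -3.6 g -42.1
bR e -3.4 g 44.0
sL e 0.8 g -19.1
sR e 0.9 g 20.7
[(np.float64(248.0), np.int64(366)), (np.float64(250.0), np.int64(284)), (np.float64(251.0), np.int64(227)), (np.float64(253.0), np.int64(216)), (np.float64(254.0), np.int64(230)), (np.float64(256.0), np.int64(225)), (np.float64(257.0), np.int64(288)), (np.float64(259.0), np.int64(387)), (np.float64(260.0), np.int64(464)), (np.float64(262.0), np.int64(465)), (np.float64(264.0), np.int64(457)), (np.float64(265.0), np.int64(471)), (np.float64(267.0), np.int64(314)), (np.float64(268.0), np.int64(85)), (np.float64(270.0), np.int64(63)), (np.float64(271.0), np.int64(92)), (np.float64(273.0), np.int64(134)), (np.float64(274.0), np.int64(128)), (np.float64(276.0), np.int64(86)), (np.float64(277.0), np.int64(74)), (np.float64(279.0), np.int64(63)), (np.float64(281.0), np.int64(82)), (np.float64(282.0), np.int64(88)), (np.float64(284.0), np.int64(109)), (np.float64(285.0), np.int64(84)), (np.float64(287.0), np.int64(69)), (np.flo
[... 841 characters left out ...]
t64(326.0), np.int64(79)), (np.float64(327.0), np.int64(63)), (np.float64(329.0), np.int64(67)), (np.float64(330.0), np.int64(70)), (np.float64(332.0), np.int64(59)), (np.float64(333.0), np.int64(82)), (np.float64(335.0), np.int64(76)), (np.float64(336.0), np.int64(64)), (np.float64(338.0), np.int64(75)), (np.float64(339.0), np.int64(70)), (np.float64(341.0), np.int64(56)), (np.float64(343.0), np.int64(127)), (np.float64(344.0), np.int64(282)), (np.float64(346.0), np.int64(316)), (np.float64(347.0), np.int64(307)), (np.float64(349.0), np.int64(318)), (np.float64(350.0), np.int64(300)), (np.float64(352.0), np.int64(323)), (np.float64(353.0), np.int64(302)), (np.float64(355.0), np.int64(313))]
```

Emit:
send_rows --xyz '[[-0.017, -0.031, 0], [-0.017, -0.031, 0], [-0.017, -0.031, 0], [-0.017, -0.031, 0], [-0.017, -0.031, 0], [-0.017, -0.03, 0], [0, 0, 0], [0, 0, 0], [0, 0, 0]]' --delta_rot '[[0, 0, 0], [0, 0, 0], [0, 0, 0], [0, 0, 0], [0, 0, 0], [0, 0, 0], [0, 0, 0], [0, 0, 0], [0, 0, 0]]'

```text
clock: 21.15
position: [0.5125, -0.3566, 0.1309]
ee_rot: [-0.001, 0.764, 0.646, 0.0]
contact_force: [-0.4, -0.6, 0.3]
width: 0.0599
gripper_force: 0.0
```

Run:
```python
from chk import *
d=grab('wrist');s=readout.get_state();print(s['position'],s['width'])
save(d['color'],'w9',1.55)
```

```text
[ 0.51272545 -0.35645235  0.13117369] 0.059936522253447
```

View pics/w9.png

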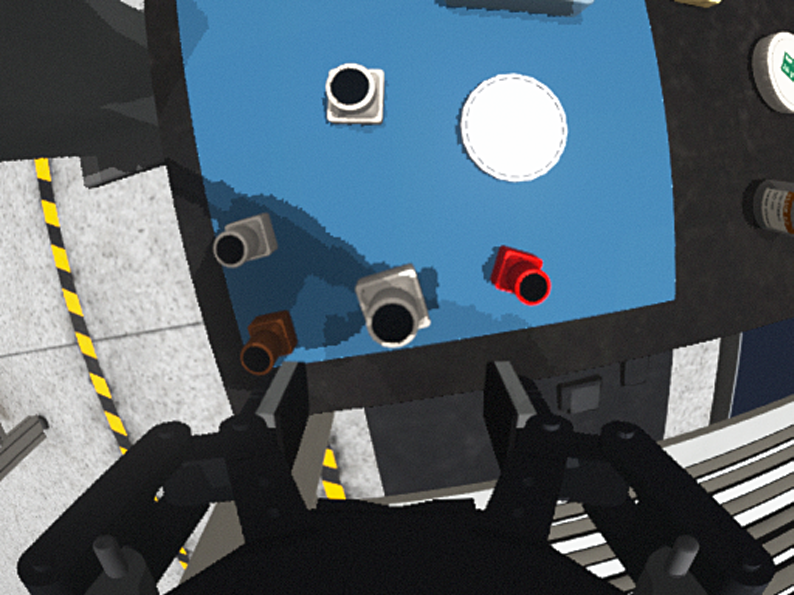

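The wide nozzle's foot has its far edge running from (357,283) to (414,266) and its near-right corner at (430,325), and its neck opening is at (392,322). The narrow nozzle's foot is near (250,235), with its opening at (230,249). That was my last viewed picture, so the rest is numeric.

```bash
cat > noz.py <<'E'
from h import *
def hole(d,u,v,z,r=20):
    """centre of the dark neck opening near pixel (u,v), cast to height z"""
    g=cv2.cvtColor(d['color'],cv2.COLOR_RGB2GRAY);m=(g<45).astype('uint8')
    M=np.zeros_like(m);cv2.circle(M,(int(u),int(v)),r,1,-1);m&=M
    n,l,st,ce=cv2.connectedComponentsWithStats(m);i=min(range(1,n),key=lambda i:np.hypot(*(ce[i]-[u,v]))-st[i,4]*.02)
    return ce[i],st[i,4],onz(d,*ce[i],z,True)[:2]
E
python3 - <<'E'
from noz import *
d=load('wrist')
f=lambda x,y,z:onz(d,x/1.55-.18,y/1.55-.18,z,True)[:2]
print(hole(d,392/1.55,322/1.55,.048), hole(d,230/1.55,249/1.55,.048))
a,b,c=f(356,283,.018),f(414,265.5,.018),f(431,325,.018);print('foot',(a+c)/2,np.linalg.norm(a-b),np.linalg.norm(b-c),np.degrees(np.arctan2(*(b-a)[::-1])),np.degrees(np.arctan2(*(b-c)[::-1])))
a,b,c=f(238,222.5,.018),f(270,213,.018),f(277,246,.018);print('narrow',(a+c)/2,np.linalg.norm(a-b),np.linalg.norm(b-c),np.degrees(np.arctan2(*(b-a)[::-1])),np.degrees(np.arctan2(*(b-c)[::-1])))
E
```

```text
(array([252.67836257, 208.03703704]), np.int32(513), array([ 0.50817813, -0.3652813 ])) (array([147.97590361, 160.57831325]), np.int32(249), array([ 0.4314026 , -0.31181943]))
foot [ 0.50921805 -0.36481164] 0.03488794235216287 0.03754243337024026 7.637361744012998 96.67622574840031
narrow [ 0.43831416 -0.30995539] 0.020476836638915967 0.01955064638037015 4.149914554807409 89.92376870454072
```

Emit:
send_rows --xyz '[[-0.0015, -0.004, 0], [-0.0015, -0.004, 0], [0, 0, -0.03], [0, 0, -0.03], [0, 0, -0.02], [0, 0, 0], [0, 0, 0]]' --delta_rot '[[0, 0, 8.3], [0, 0, 8.3], [0, 0, 0], [0, 0, 0], [0, 0, 0], [0, 0, 0], [0, 0, 0]]'

```text
clock: 21.9
position: [0.5101, -0.3649, 0.0519]
ee_rot: [-0.0, 0.662, 0.749, 0.0]
contact_force: [0.2, 0.3, -0.3]
width: 0.0601
gripper_force: 0.0
```

Run:
```python
from noz import *
d=grab('wrist');s=readout.get_state();p=s['position'];print(p,s['width'])
T=d['camera_from_world'];K=d['K']
def prj(p):
    c=(T@np.r_[p,1])[:3];x=np.array([c[0],-c[1],-c[2]]);r=np.hypot(x[0],x[1]);t=np.arctan2(r,x[2]);return K[:2,2]+K[0,0]*t*x[:2]/r
u,v=prj([.5095,-.3645,.048]);print(u,v);print(hole(d,u,v,.048,35))
g=cv2.cvtColor(d['color'],cv2.COLOR_RGB2GRAY)
for y in range(int(v)-45,int(v)+35,5): print(y,' '.join('%3d'%x for x in g[y,int(u)-70:int(u)+71:5]))
```

```text
[ 0.51059498 -0.36561384  0.05278562] 0.06022269092909573
255.51431455405432 240.30602405164996
(array([252.98173516, 241.27031963]), np.int32(1095), array([ 0.50819263, -0.36526042]))
195  54  54  73  74  75  78  70  53  73 138 137 141 143 145 193 190 203 197 200 165  75  77  74  73  77  80 124 134 137
200  58  74  74  72  75  73  76  76 124 129 131 127 133 132 137 161 166 166 160 197  72  77  80  74  79  77 138 135 136
205  72  71  74  75  74  73  72  74 116 122 137 133 140 127 117 138 176 174 154 199  80  78  72  77  75  74 136 136 135
210  76  74  70  76  76  76  77  79 128 112 135  88  97  99  95  99  87 175 145 197  77  77  72  74  80  74 135 134 137
215  75  75  75  76  76  57  59  75 120 124  83  98 104 105 110 106 100  94 128 197  52  76  76  79  56  59 138 134 134
220  70  74  77  55  53  55  58  73  90 137  96 108 151 163 162 159 111 103 103 155  54  59  52  72  54  57 115 134 136
225  57  59  75  55  55  58  53  56  70 122 122 153  67  12  10  19 161 132  94 147 117 116 114 119 115 112 113 116 139
230  55  53  55  55  53  56  55  59  58 107 152  17  13  20  20  14  21 135
[... 304 characters left out ...]
  53  58  59  54  56 148  13  14   9  12  18   9  15  17 147 135 112 115 117 116 115 118  19  16  98
250  20  18  17  41  42  76 106  99 115 114 119  15  19  14  14   5  12  35 133 115 114 118 118 115 115 117  12  18  12
255  24  15  17  46  46  41  43  43  40  42 122  82  13  15   4  10  20 145 115 113 116 117 118 114 117 119  17  15  17
260  17  24  14  47  44  39  46  44  45  39  42  43 151 136 141 152  78  39  42  35  39  43  63 101 101 120  15  12  17
265  17  19  23  50  51  50  44  41  38  39  43  40  43  44  45  47  40  44  41  44  42  38  46  43  45  39  15  18   8
270  19  16  14  51  48  49  51  41  42  41  44  41  40  43  44  43  46  40  42  40  41  43  39  44  40  43  13  16  23
```

Emit:
send_rows --xyz '[[-0.0015, 0, -0.02], [0, 0, -0.02], [0, 0, -0.009], [0, 0, 0], [0, 0, 0]]' --delta_rot '[[0, 0, 0], [0, 0, 0], [0, 0, 0], [0, 0, 0], [0, 0, 0]]'

```text
clock: 22.45
position: [0.5088, -0.3662, 0.0039]
ee_rot: [0.001, 0.663, 0.749, 0.0]
contact_force: [-0.9, -0.4, 0.5]
width: 0.0602
gripper_force: 0.0
```

Emit:
send_rows --xyz '[[0, 0, 0], [0, 0, 0], [0, 0, 0], [0, 0, 0], [0, 0, 0], [0, 0, 0]]' --delta_rot '[[0, 0, 0], [0, 0, 0], [0, 0, 0], [0, 0, 0], [0, 0, 0], [0, 0, 0]]' --gripper 0.03 --force 25

```text
clock: 23.05
position: [0.5087, -0.3664, 0.0041]
ee_rot: [0.001, 0.663, 0.749, 0.0]
contact_force: [-0.8, 0.4, 5.2]
width: 0.0351
gripper_force: 26.6
```

Emit:
send_rows --xyz '[[0, 0, 0.03], [0, 0, 0.045], [0, 0, 0.041], [0.0134, 0.0322, 0], [0.0134, 0.0322, 0], [0.0134, 0.0322, 0], [0.0134, 0.0322, 0], [0.0134, 0.0322, 0], [0.0134, 0.0322, 0], [0.0134, 0.0322, 0], [0.0134, 0.0322, 0], [0.0134, 0.0322, 0]]' --delta_rot '[[0, 0, 0], [0, 0, 0], [0, 0, 0], [0, 0, -8.2], [0, 0, -8.2], [0, 0, -8.2], [0, 0, -8.2], [0, 0, -8.2], [0, 0, -8.2], [0, 0, -8.2], [0, 0, -8.2], [0, 0, -8.2]]'

```text
clock: 24.25
position: [0.6287, -0.0745, 0.1186]
ee_rot: [-0.0, 0.98, 0.198, -0.0]
contact_force: [0.8, 0.3, -0.3]
width: 0.0355
gripper_force: 26.0
```

Emit:
send_rows --xyz '[[0, 0, 0], [0, 0, 0], [0, 0, 0], [0, 0, 0], [0, 0, 0], [0, 0, 0], [0, 0, 0]]' --delta_rot '[[0, 0, -8.2], [0, 0, -8.2], [0, 0, -8.2], [0, 0, -8.2], [0, 0, 0], [0, 0, 0], [0, 0, 0]]'

```text
clock: 24.95
position: [0.6284, -0.076, 0.1187]
ee_rot: [0.0, 0.997, -0.083, -0.0]
contact_force: [-0.5, 0.8, 0.1]
width: 0.0352
gripper_force: 26.0
```

```bash
cat >> noz.py <<'E'
def prj(d,p):
    T=d['camera_from_world'];K=d['K']
    c=(T@np.r_[p,1])[:3];x=np.array([c[0],-c[1],-c[2]]);r=np.hypot(x[0],x[1]);t=np.arctan2(r,x[2]);return K[:2,2]+K[0,0]*t*x[:2]/r
def grid(d,u,v,a=70,b=60,st=5):
    g=cv2.cvtColor(d['color'],cv2.COLOR_RGB2GRAY);u=int(u);v=int(v)
    print('cols from',u-a)
    for y in range(max(0,v-b),min(384,v+b),st): print(y,' '.join('%3d'%x for x in g[y,u-a:u+a+1:st]))
E
python3 - <<'E'
from noz import *
d=grab('wrist');s=readout.get_state();p=s['position'];q=s['ee_rot'];print(p,s['width'],2*np.degrees(np.arctan2(q[2],q[1])))
print('stand px top est',prj(d,[.6308,-.0764,.01]),'wr',prj(d,[.6283,-.0764,.01]),'hole px',prj(d,[p[0],p[1],p[2]+.044]))
print(hole(d,*prj(d,[p[0],p[1],p[2]+.044]),p[2]+.044,35))
grid(d,*prj(d,[.6295,-.0764,.01]),90,75,6)
E
```

```text
[ 0.62848197 -0.0759638   0.11878237] 0.03534874167889395 -9.51611223891591
stand px top est [254.81845329 184.74081679] wr [255.28616522 187.43842605] hole px [254.46688724 290.98529833]
(array([255.09812332, 289.47828418]), np.int32(1865), array([ 0.62919254, -0.07634093]))
cols from 165
111  48  45  46  45  50  47 147 164 160 162 160 157 157 161 158 157 156 157 152 158 124 126 126 125 125 124 122 121 122 119 118
117  41  47  45  44  43  44  51 164 162 160 160 158 157 159 155 159 155 156 154 154 128 125 124 122 123 126 124 118 122 123 120
123  44  43  41  46  47  44  38 161 163 161 157 160 158 156 157 155 157 155 153 130 126 126 123 126 120 125 124 120 121 121 119
129  39  44  45  48  49  47  48 162 162 156 160 160 157 157 156 158 157 155 152 129 128 126 126 126 125 125 122 121 122 121 121
135  47  45  42  44  48  49  47 162 160 162 158 157 157 157 156 160 156 158 156 129 129 124 125 127 126 121 122 120 123 117 123
141  41  38  44  46  47  49  47 156 162 156 160 161 161 161 157 157 160 156 131 132 126 126 125 127 123 125 119 120 122 124 107
147  45  46  45  48  48  47  50  77 159 1
[... 1690 characters left out ...]
 245 245 247 248 248 251  55  52  72  69  68  89  95  84 172
231  42  41  47  47  43  28  32  80 108 241 192 206 204 207 207 211 212 206 205 205 194 246 107  78  73  76  69  64 132 124 179
237  40  46  50  47  47  28  29 103 105 250 190 220 124 120 125 113 128 124 122 127 106 161 105 103  70  72  69 134 131 126 179
243  41  42  50  48  45  26  24 100  79 244 108 117  92  79  89  83  89  83  93 119 100 135  53 100  20  21  68 131 128 131 128
249  43  45  52  44  39  26  91 102  24  87 107  75  87  84  89  89  86  82  82  73 103  91  13  75 106  24  58 134 130 124 124
255  41  41  43  41  23  17 100  99  26  57 101  85  88  97  94  99  94  88  87  86  99  59  13  78  79  15  19  79 129 122 127
```

```bash
cat >> noz.py <<'E'
from scipy.optimize import least_squares
def disc(d,c0,vmax,thr=200,z=.01):
    """circle fit (r free) to outer edge of the bright disc above row vmax"""
    m=(d['color'].min(-1)>thr).astype('uint8');u,v=prj(d,[*c0,z]);M=np.zeros_like(m);cv2.circle(M,(int(u),int(v)),55,1,-1);m&=M
    n,l,st,ce=cv2.connectedComponentsWithStats(m);i=1+st[1:,4].argmax()
    c=max(cv2.findContours((l==i).astype('uint8'),0,1)[0],key=len)[:,0];c=c[c[:,1]<vmax]
    w=np.array([onz(d,*p,z,True)[:2] for p in c])
    f=lambda r:lambda x:np.hypot(w[:,0]-x[0],w[:,1]-x[1])-r
    s=least_squares(f(.0318),c0,loss='soft_l1',f_scale=.0005);return s.x,np.abs(s.fun).mean(),len(w)
E
python3 - <<'E'
from noz import *
d=load('wrist')
for vm in (185,192,200): print(disc(d,[.6295,-.0764],vm))
E
```

```text
(array([ 0.62795824, -0.07633934]), np.float64(0.0002325293421141096), 95)
(array([ 0.62795343, -0.07636686]), np.float64(0.00024064219551820151), 109)
(array([ 0.62797026, -0.07638053]), np.float64(0.0002570273041033197), 125)
```

Emit:
send_rows --xyz '[[0, -0.0004, -0.03], [0, 0, -0.03], [0, 0, -0.025], [0, 0, -0.012], [0, 0, -0.004], [0, 0, 0], [0, 0, 0], [0, 0, 0]]' --delta_rot '[[0, 0, 0], [0, 0, 0], [0, 0, 0], [0, 0, 0], [0, 0, 0], [0, 0, 0], [0, 0, 0], [0, 0, 0]]'

```text
clock: 25.8
position: [0.6296, -0.0765, 0.0192]
ee_rot: [0.0, 0.997, -0.084, 0.001]
contact_force: [-1.0, 0.0, -0.1]
width: 0.0352
gripper_force: 25.9
```

Run:
```python
from noz import *
d=grab('wrist');s=readout.get_state();p=s['position'];print(p)
print(hole(d,*prj(d,[p[0],p[1],p[2]+.044]),p[2]+.044,35))
u,v=prj(d,[.6295,-.0764,.01]);print(u,v)
for vm in (v-30,v-15,v): print(disc(d,[.629,-.0764],vm))
```

```text
[ 0.62943184 -0.07651434  0.01907863]
(array([255.12574526, 289.50948509]), np.int32(1845), array([ 0.63007056, -0.07688954]))
254.39028109772138 235.91467299241836
(array([ 0.62813471, -0.07628231]), np.float64(0.00015700321082934483), 92)
(array([ 0.62807312, -0.07617087]), np.float64(0.00025827346107348565), 122)
(array([ 0.62761629, -0.07550524]), np.float64(0.0062642570906124), 281)
```

Emit:
send_rows --xyz '[[-0.0016, 0.0004, -0.002], [0, 0, -0.002], [0, 0, -0.0007], [0, 0, 0], [0, 0, 0]]' --delta_rot '[[0, 0, 0], [0, 0, 0], [0, 0, 0], [0, 0, 0], [0, 0, 0]]'

```text
clock: 26.35
position: [0.6269, -0.0759, 0.0141]
ee_rot: [0.0, 0.996, -0.084, 0.0]
contact_force: [-1.4, 0.8, 5.6]
width: 0.0355
gripper_force: 26.6
```

Emit:
send_rows --xyz '[[0, 0, 0], [0, 0, 0], [0, 0, 0], [0, 0, 0], [0, 0, 0.01], [0, 0, 0.03], [0, 0, 0.04], [0, 0, 0.04], [0, 0, 0], [0, 0, 0], [0, 0, 0]]' --delta_rot '[[0, 0, 0], [0, 0, 0], [0, 0, 0], [0, 0, 0], [0, 0, 0], [0, 0, 0], [0, 0, 0], [0, 0, 0], [0, 0, 0], [0, 0, 0], [0, 0, 0]]' --gripper 0.06

```text
clock: 27.45
position: [0.6261, -0.0757, 0.1325]
ee_rot: [-0.0, 0.996, -0.084, -0.001]
contact_force: [0.0, 0.0, -0.6]
width: 0.0604
gripper_force: 0.0
```

Run:
```python
from noz import *
d=grab('wrist');s=readout.get_state();p=s['position'];print(p)
print(hole(d,*prj(d,[.628,-.0762,.058]),.058,25))
u,v=prj(d,[.628,-.0764,.01]);print(u,v)
for vm in (v-10,v,v+15): print(disc(d,[.628,-.0764],vm))
grid(d,u,v,66,50,6)
```

```text
[ 0.62589626 -0.07568474  0.13190445]
(array([255.08045977, 198.45402299]), np.int32(522), array([ 0.62679935, -0.0761082 ]))
255.16959639691692 181.01179663841552
(array([ 0.62789811, -0.07651661]), np.float64(0.00022379665530631505), 78)
(array([ 0.62789848, -0.07643339]), np.float64(0.00023854851920220295), 98)
(array([ 0.62831575, -0.07648714]), np.float64(0.005075585583692242), 167)
cols from 189
131  46  49  47  96 161 163 163 161 159 162 161 156 156 157 156 127 130 126 125 126 126 120 120
137  47  51  49  44 161 163 160 160 155 159 160 158 159 158 134 127 129 125 128 125 123 123 123
143  47  47  50  44 160 161 161 159 160 157 162 158 154 131 128 130 128 129 128 122 118 122 119
149  46  49  51  53 162 160 160 134 132 245 255 222 254 255 125 134 125 131 125 123 125 119 122
155  47  47  50  53 163 157 159 137 210 254 253 253 253 253 201 147 130 126 125 123 123 122 119
161  51  51  48  55  86 159 149 220 254 254 254 254 254 254 254 227 121 124 122 121 122 123 117
167  49  46  54  52  50 157 255 252 189 199 206 206 208 204 205 252 252 127 121 125 122 122 120
173  48  50  46  52  56
[... 236 characters left out ...]
 253 118 123 122 117 118 117
191  51  47  48  50  52  87 245 253 212 120  46  41  41 167 162 253 212 121 121 121 119 115 139
197  45  47  49  50  50  49 173 255 233  34  45  37  41  31 230 255 174 126 121 118 130 138 138
203  47  46  46  47  50  42  81 225 246  33  35  37  38  31 153 178 149  58  55 123 143 140 139
209  49  38  33  31  33  37  81  84  85 174  33  30  25 182  93  80  77  57  57  51  76  71  71
215  47  27  35  36  35  34  73  79  83  77  77  95  75  75  76  74  71  53  49  57  71  70  73
221  44  27  31  27  32  32  41  78  75  74  79  76  72  75  77  74  74  54  49  51  73  68  71
227  48  24  26  29  25  34  29  76  75  75  74  75  74  73  74  72  73  55  53  51  70  69  66
```

Emit:
send_rows --xyz '[[-0.0146, -0.0178, 0], [-0.0146, -0.0178, 0], [-0.0146, -0.0178, 0], [-0.0146, -0.0178, 0], [-0.0146, -0.0178, 0], [-0.0146, -0.0178, 0], [-0.0146, -0.0178, 0], [-0.0146, -0.0178, 0], [-0.0146, -0.0178, 0], [-0.0146, -0.0178, 0], [-0.0146, -0.0178, 0], [-0.0146, -0.0178, 0]]' --delta_rot '[[0, 0, 8], [0, 0, 8], [0, 0, 8], [0, 0, 8], [0, 0, 8], [0, 0, 8], [0, 0, 8], [0, 0, 8], [0, 0, 8], [0, 0, 8], [0, 0, 8], [0, 0, 8]]'

```text
clock: 28.7
position: [0.4503, -0.2896, 0.1316]
ee_rot: [-0.002, 0.727, 0.687, -0.0]
contact_force: [-0.1, -0.0, 0.3]
width: 0.0601
gripper_force: 0.0
```

Emit:
send_rows --xyz '[[-0.0148, -0.0184, -0.012], [0, 0, 0], [0, 0, 0], [0, 0, 0], [0, 0, 0]]' --delta_rot '[[0, 0, 8], [0, 0, 0], [0, 0, 0], [0, 0, 0], [0, 0, 0]]'

```text
clock: 29.2
position: [0.4376, -0.3073, 0.1212]
ee_rot: [0.0, 0.679, 0.734, 0.0]
contact_force: [-0.6, -0.4, -0.1]
width: 0.0597
gripper_force: 0.0
```

Run:
```python
from noz import *
d=grab('wrist');s=readout.get_state();p=s['position'];q=s['ee_rot'];print(p,2*np.degrees(np.arctan2(q[2],q[1]))-90)
u,v=prj(d,[.435,-.310,.048]);print(u,v);print(hole(d,u,v,.048,25))
grid(d,u,v-5,54,45,4)
# top check of stand/nozzle/block
t=grab('top');Z=cloud(t)[...,2];g=cv2.cvtColor(t['color'],cv2.COLOR_RGB2GRAY)
def tp(n,m,z):
    v,u=np.nonzero(m);w=np.array([onz(t,a,b,z)[:2] for a,b in zip(u,v)],np.float32);print(n,len(u),w.mean(0),cv2.minAreaRect(w*1e3))
R=np.zeros(Z.shape,bool);R[155:192,186:222]=1
tp('hole',R&(g<90),.058);tp('top ring',R&(Z>.045)&(Z<.07),.058)
R[:]=0;R[160:205,215:275]=1;tp('sink',R&(g<70),.042)
tp('blk',R&(Z>.02)&(Z<.06),.03)
```

```text
[ 0.43757902 -0.30731729  0.12125208] 4.430877539283273
252.43895467939873 204.23452054348763
(array([247.6552901 , 206.11262799]), np.int32(293), array([ 0.43143181, -0.31181777]))
cols from 198
154  26  24  24  23  24  23  43  54  54  73 107 103 105 104 103 102 103 103 100 103 103 102 108 103 101 103 105 104
158  27  27  25  20  21  26  47  45  43  50  94 106 105 105  99 103 103 103 102 105 103 103 103 104 105 103 105 101
162  25  27  27  30  19  20  44  44  38  43  51  56  61  57 104 105 104 106 104 104 105 103 103 102 100 100 105 103
166  29  25  25  25  24  26  45  39  39  43  44  59  57  54  56  83  79  85  56  60  57  60  97 104 104 104 102 102
170  27  26  26  22  24  19  42  46  45  45  44  50  58  55  61  61  55  56  57  56  57  54  89 104 101 105 102 105
174  30  23  30  27  27  20  45  43  45  48  42  42  44  57  58  56  56  58  60  60  56  57  98 104 103 102 104 102
178  27  25  30  26  23  29  45  44  41  44  71  68  65  70  73  74  55  59  56  58  58  60 103 103 102 102 103 102
182  27  29  29  26  27  26  51  49  43  45 115 108 112 110 155 161  75  56  56  55  55  57 
[... 1610 characters left out ...]
9  87  88  88  86  85  85  88  89  87
242  31  34  35  39  36 101 103  56  53  25  25  26  26  23  29  90  89  84  82  88  87  87  89  86  88  91  87  86
hole 163 [ 0.6266318  -0.05435621] ((625.4517211914062, -62.96274185180664), (41.7089958190918, 79.6670913696289), 89.9626693725586)
top ring 134 [ 0.6287243  -0.07702246] ((629.5814208984375, -77.22351837158203), (26.379587173461914, 26.628446578979492), 89.79546356201172)
sink 259 [ 0.6152538  -0.17472403] ((615.1719360351562, -174.7444610595703), (36.31367874145508, 36.122745513916016), 80.14239501953125)
blk 797 [ 0.6146164 -0.1756739] ((614.9177856445312, -175.68946838378906), (49.705772399902344, 84.99748992919922), 80.69219970703125)
```

Emit:
send_rows --xyz '[[-0.005, -0.004, -0.02], [0, 0, -0.025], [0, 0, -0.022], [0, 0, 0], [0, 0, 0], [0, 0, 0]]' --delta_rot '[[0, 0, 0], [0, 0, 0], [0, 0, 0], [0, 0, 0], [0, 0, 0], [0, 0, 0]]'

```text
clock: 29.9
position: [0.433, -0.3125, 0.0554]
ee_rot: [0.001, 0.679, 0.734, 0.0]
contact_force: [-0.5, -0.8, 1.0]
width: 0.0601
gripper_force: 0.0
```

Run:
```python
from noz import *
d=grab('wrist');s=readout.get_state();p=s['position'];q=s['ee_rot'];print(p,2*np.degrees(np.arctan2(q[2],q[1]))-90)
u,v=prj(d,[p[0],p[1],.048]);print(u,v);print(hole(d,u,v,.048,25))
grid(d,u,v-10,60,50,4)
```

```text
[ 0.43293158 -0.31257207  0.05547342] 4.415868443950444
256.4068713929863 238.4242554749774
(array([253.75412844, 236.91559633]), np.int32(545), array([ 0.43137928, -0.3117481 ]))
cols from 196
178  23  26  21  17  23  21  48  48  40  45  40  41  52  59 108 108 109 108 111 106 106 111 109 107 108 108 105 106 108 108 105
182  26  24  26  19  26  26  45  44  46  48  49  46  47  61  55  55  60  60  58 109 107 110 107 106 109 107 110 106 103 107 108
186  30  25  21  23  22  27  43  43  45  44  41  44  47  55  59  58  64  61  62 110 110 110 107 111  83  83  58  59 106 117 106
190  27  25  24  23  21  30  49  41  47  45  46  45  47  45  49  60  60  57  57  60  62  55  55  59  56  61  62  60  59  54 106
194  24  20  28  19  17  30  44  42  44  47  47  73  69  73  72  74  78  75  76  57  59  62  63  58  60  59  58  61  59  72 108
198  23  22  24  29  23  36  45  47  42  46  57  84  82  82  81  84  94  91  91  66  58  63  63  60  59  57  60  59  56  98 107
202  26  26  23  21  24  41  57  44  43  45  93 118 112 113 118 116 117 167 178 116  60  60  62  56  57  60  61  59  58 108 111
206  19  2
[... 1593 characters left out ...]
  90  90  91  91  91  93  91  90  90  88  89  90  92  27  15
258  20  36  36  40  36  90  89  90  92  92  89  90  86  89  90  90  86  89  89  90  92  89  91  90  89  92  90  89  90  16  13
262  10  36  38  41  39  97  92  90  93  88  91  91  89  91  91  93  91  93  88  90  91  92  89  90  91  87  86  89  91  12  13
266  14  37  37  39  38 105  87  89  92  88  89  90  90  95  90  90  94  87  88  91  92  87  91  88  90  93  90  89  90  15   7
270  13  36  39  38  35 106  99  88  40  30  27  22  29  24  36  32  70  92  91  85  89  90  87  91  89  88  86  92  92  46  11
274  12  36  38  31  33 108 108  69  39  26  28  28  26  27  26  19  27  90  91  88  90  91  88  90  89  87  92  91  88  93   7
```

Emit:
send_rows --xyz '[[0, 0.0005, -0.02], [0, 0, -0.02], [0, 0, -0.0115], [0, 0, 0], [0, 0, 0]]' --delta_rot '[[0, 0, 0], [0, 0, 0], [0, 0, 0], [0, 0, 0], [0, 0, 0]]'

```text
clock: 30.45
position: [0.4324, -0.3118, 0.0032]
ee_rot: [0.001, 0.679, 0.734, 0.0]
contact_force: [-0.1, -0.7, 0.8]
width: 0.0601
gripper_force: 0.0
```

Emit:
send_rows --xyz '[[0, 0, 0], [0, 0, 0], [0, 0, 0], [0, 0, 0], [0, 0, 0], [0, 0, 0], [0, 0, 0]]' --delta_rot '[[0, 0, 0], [0, 0, 0], [0, 0, 0], [0, 0, 0], [0, 0, 0], [0, 0, 0], [0, 0, 0]]' --gripper 0.018 --force 25

```text
clock: 31.15
position: [0.4325, -0.3119, 0.0035]
ee_rot: [0.001, 0.679, 0.734, 0.0]
contact_force: [0.8, 0.6, 5.2]
width: 0.0233
gripper_force: 25.6
```

Emit:
send_rows --xyz '[[0, 0, 0.03], [0, 0, 0.045], [0, 0, 0.041], [0.027, 0.0064, 0], [0.027, 0.0064, 0], [0.027, 0.0064, 0], [0.027, 0.0064, 0], [0.027, 0.0064, 0], [0.028, 0.0064, 0], [0, 0, 0], [0, 0, 0], [0, 0, 0]]' --delta_rot '[[0, 0, 0], [0, 0, 0], [0, 0, 0], [0, 0, -4], [0, 0, -4], [0, 0, -4], [0, 0, -2], [0, 0, 0], [0, 0, 0], [0, 0, 0], [0, 0, 0], [0, 0, 0]]'

```text
clock: 32.35
position: [0.5938, -0.2729, 0.1181]
ee_rot: [-0.001, 0.764, 0.645, -0.0]
contact_force: [0.7, 0.1, 0.1]
width: 0.0235
gripper_force: 24.9
```

Emit:
send_rows --xyz '[[0, 0, -0.03], [0, 0, -0.03], [0, 0, -0.025], [0, 0, -0.012], [0, 0, -0.003], [0, 0, 0], [0, 0, 0], [0, 0, 0]]' --delta_rot '[[0, 0, 0], [0, 0, 0], [0, 0, 0], [0, 0, 0], [0, 0, 0], [0, 0, 0], [0, 0, 0], [0, 0, 0]]'

```text
clock: 33.15
position: [0.5958, -0.2736, 0.0201]
ee_rot: [0.001, 0.764, 0.645, 0.0]
contact_force: [-0.3, -0.7, -0.4]
width: 0.0234
gripper_force: 24.9
```

Run:
```python
from noz import *
d=grab('wrist');s=readout.get_state();p=s['position'];print(p,s['width'])
print(hole(d,*prj(d,[p[0],p[1],p[2]+.0445]),p[2]+.0445,30))
u,v=prj(d,[.596,-.2737,.01]);print(u,v)
for vm in (v-30,v-15,v): print(disc(d,[.596,-.2737],vm))
```

```text
[ 0.59570326 -0.27348619  0.01996582] 0.0234818657655658
(array([255.01896733, 292.53424658]), np.int32(949), array([ 0.59495535, -0.27334307]))
256.7012468071781 236.06858041612028
(array([ 0.59649561, -0.27526086]), np.float64(0.0025485112032947142), 192)
(array([ 0.59229415, -0.28168152]), np.float64(0.005553172932690215), 419)
(array([ 0.59244678, -0.28230613]), np.float64(0.005667335549790341), 451)
```

Run:
```python
from noz import *
d=load('wrist')
u,v=prj(d,[.596,-.2737,.01])
for th in (170,190,215,235):
    for vm in (v-15,v-30): print(th,disc(d,[.596,-.2737],vm,th))
grid(d,u,v-10,84,55,6)
```

```text
170 (array([ 0.59500217, -0.27494924]), np.float64(0.005577793887970562), 209)
170 (array([ 0.59553432, -0.27414242]), np.float64(0.00020912190903498234), 95)
190 (array([ 0.59502573, -0.27510803]), np.float64(0.005470908693031001), 211)
190 (array([ 0.59551911, -0.27428831]), np.float64(0.00021262084889953683), 95)
215 (array([ 0.5932693 , -0.27568359]), np.float64(0.004533426126257795), 192)
215 (array([ 0.59640813, -0.27524252]), np.float64(0.0023764860828857162), 110)
235 (array([ 0.59298537, -0.27564031]), np.float64(0.0045367427053560816), 189)
235 (array([ 0.5962199, -0.2753136]), np.float64(0.002224645533157833), 107)
cols from 172
171  67  64  70  67  65  67  67  69 121 120 119 120 124 120 121 121 124 122 123 121 121 121 119 120 117 118 117 118 119
177  69  65  66  64  64  66  69  71  99  71 121 122 120 127 120 126 121 124 122 122 123 121 122 117 123 122 119 118 119
183  60  58  64  67  66  67  69  71  70  71  71 109 127 239 255 216 127 108 123 119 124 121 119 118 119 121 119 115 116
189  65  64  68  68  66  66  68  69  67 108 208 209  71 255 254 254 122 250 255  98 124 121 
[... 1127 characters left out ...]
  48  30  21  67  79  23 131 110 116  76  78  82 115 105  30  81  79  18  17  51  45  48  99 102  96
255  44  47  48  48  49  24  25  80  79  22 137  81  82  83  83  87  78 101  15  39  78  50  18  25  97  99  98 100  97
261  46  50  45  47  49  22  22  77  79  20 136  76  81  87  88  84  81  70   8  12  76  81  19  12  99  99  96 102 100
267  46  51  48  38  19  20  21  21 106  19 127  81  89  90  91  90  89  76   8  19  21  19  21  12  22 102  99  99 100
273  51  45  50  20  15  23  20  21  15  32  88  93  98 140 141 118  91  82   9  21  19  21  19  19  14  54  99  96  24
279  21  14  21  13  15  22  20  20  13  24  67 132 105   2   8   3 136  99  12  23  20  15  16  16  15  11  16  19  14
```

Emit:
send_rows --xyz '[[0.0004, -0.0007, -0.003], [0, 0, -0.002], [0, 0, -0.001], [0, 0, -0.0007], [0, 0, 0], [0, 0, 0]]' --delta_rot '[[0, 0, 0], [0, 0, 0], [0, 0, 0], [0, 0, 0], [0, 0, 0], [0, 0, 0]]'

```text
clock: 33.8
position: [0.5955, -0.2738, 0.0135]
ee_rot: [0.0, 0.764, 0.646, 0.0]
contact_force: [-0.8, 1.3, 8.6]
width: 0.0231
gripper_force: 26.0
```

Emit:
send_rows --xyz '[[0, 0, 0], [0, 0, 0], [0, 0, 0], [0, 0, 0], [0, 0, 0], [0, 0, 0.01], [0, 0, 0.03], [0, 0, 0.04], [0, 0, 0.04], [0, 0, 0], [0, 0, 0], [0, 0, 0]]' --delta_rot '[[0, 0, 0], [0, 0, 0], [0, 0, 0], [0, 0, 0], [0, 0, 0], [0, 0, 0], [0, 0, 0], [0, 0, 0], [0, 0, 0], [0, 0, 0], [0, 0, 0], [0, 0, 0]]' --gripper 0.05

```text
clock: 35.0
position: [0.5946, -0.2733, 0.1312]
ee_rot: [-0.001, 0.764, 0.645, -0.0]
contact_force: [1.0, 0.0, 0.4]
width: 0.0501
gripper_force: 0.0
```

Run:
```python
from noz import *
d=grab('wrist');s=readout.get_state();p=s['position'];print(p,s['contact_force'])
print(hole(d,*prj(d,[.5955,-.2742,.058]),.058,25))
u,v=prj(d,[.596,-.2737,.01])
for vm in (v,v+10): print(disc(d,[.596,-.2737],vm,190))
```

```text
[ 0.59437405 -0.27316655  0.1305988 ] [0.00060667 0.50298529 0.5247993 ]
(array([256.65779468, 201.56653992]), np.int32(263), array([ 0.59481262, -0.27384915]))
(array([ 0.59463778, -0.27752089]), np.float64(0.009016896764491375), 179)
(array([ 0.59519641, -0.27532155]), np.float64(0.009225078942909321), 236)
```

Emit:
send_rows --xyz '[[0, 0, 0.04], [-0.03, -0.02, 0.03], [-0.04, -0.02, 0.01], [-0.04, -0.02, 0], [-0.04, -0.02, 0], [-0.04, -0.02, 0], [-0.04, -0.02, 0], [-0.03, -0.02, 0], [0, 0, 0], [0, 0, 0]]' --delta_rot '[[0, 0, 0], [0, 0, 0], [0, 0, 0], [0, 0, 0], [0, 0, 0], [0, 0, 0], [0, 0, 0], [0, 0, 0], [0, 0, 0], [0, 0, 0]]'

```text
clock: 36.05
position: [0.3347, -0.4136, 0.2108]
ee_rot: [-0.001, 0.765, 0.645, 0.001]
contact_force: [0.5, -0.1, -0.5]
width: 0.0502
gripper_force: 0.0
```

Run:
```python
from noz import *
t=grab('top');P=cloud(t);Z=P[...,2];g=cv2.cvtColor(t['color'],cv2.COLOR_RGB2GRAY)
def tp(n,m,z):
    v,u=np.nonzero(m);w=np.array([onz(t,a,b,z)[:2] for a,b in zip(u,v)],np.float32);print(n,len(u),w.mean(0).round(4),[np.round(x,1) for x in cv2.minAreaRect(w*1e3)])
for n,(a,b,c,e) in {'L':(155,192,186,222),'R':(168,206,270,308)}.items():
    R=np.zeros(Z.shape,bool);R[a:b,c:e]=1
    tp(n+' neck',R&(Z>.05)&(Z<.065),.057);tp(n+' hole',R&(g<110)&(t['color'].max(-1).astype(int)-t['color'].min(-1)<25)&(P[...,1]<-.05),.058)
    tp(n+' foot',R&(Z>.02)&(Z<.033),.028)
R=np.zeros(Z.shape,bool);R[160:205,215:272]=1;tp('sink',R&(g<70),.042);tp('blk',R&(Z>.02)&(Z<.06),.03)
R[:]=0;R[112:132,225:262]=1;tp('brass',R&(Z>.012)&(Z<.04),.028)
R[:]=0;R[210:238,262:292]=1;tp('medium',R&(Z>.008),.03)
```

```text
L neck 130 [ 0.6289 -0.0766] [array([629.7, -77.1]), array([26.4, 26.7]), np.float64(89.8)]
L hole 61 [ 0.6282 -0.0756] [array([614.7, -60.5]), array([25.2, 60.1]), np.float64(32.9)]
L foot 100 [ 0.6264 -0.0801] [array([628.9, -76.6]), array([36.3, 35.9]), np.float64(80.4)]
R neck 67 [ 0.5965 -0.2734] [array([ 596. , -273.1]), array([18.9, 19. ]), np.float64(44.4)]
R hole 23 [ 0.597  -0.2737] [array([ 597., -274.]), array([9. , 8.9]), np.float64(89.5)]
R foot 37 [ 0.5945 -0.2691] [array([ 596.6, -273.1]), array([23.1, 23.1]), np.float64(89.1)]
sink 259 [ 0.6153 -0.1747] [array([ 615.2, -174.7]), array([36.3, 36.1]), np.float64(80.1)]
blk 795 [ 0.6146 -0.1757] [array([ 614.9, -175.7]), array([49.7, 85. ]), np.float64(80.7)]
brass 306 [ 0.745  -0.1685] [array([ 745.1, -168.6]), array([49.1, 34.1]), np.float64(83.5)]
medium 172 [ 0.5107 -0.2418] [array([ 510.8, -241.8]), array([30.1, 29.5]), np.float64(78.1)]
```

```bash
python3 -c "
from rig import order;print(order.sign_off())"
```

```text
the job is handed in; nothing more can be done
None
```

The job is handed in, with no verdict returned: block midway between the stands and sink centred on it (each within about 1 mm), narrow nozzle about 1 mm and wide nozzle 1–2 mm off its stand centre, medium nozzle and brass weight left alone.

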